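Condemn the broken setting discs and restock the spindle

TASK

Clear the returned caliper-setting discs off the zinc shelf: open the oak box and drop every disc that has a piece broken out of it inside, and thread the sound discs onto the spindle, fully home, largest at the bottom and getting smaller upwards. Shut the box's lid fully once the last broken disc is in, and leave the ring gauge, caliper, tally block and jug where they stand.

Things in the scene. Friction and masses are not known exactly. Their poses are not given: they have to be found in the camera images.
- disc68: Sound caliper-setting disc: plain round steel disc, 68 mm diameter, 15 mm thick, with a central bore of 24 mm; about 370 g. Both faces are alike. Origin at its centre (mid-thickness, on the bore axis), z along the bore axis. Starts lying flat on the zinc shelf, or is absent.
- disc58: Sound caliper-setting disc: plain round steel disc, 58 mm diameter, 15 mm thick, with a central bore of 24 mm; about 260 g. Both faces are alike. Origin at its centre (mid-thickness, on the bore axis), z along the bore axis. Starts lying flat on the zinc shelf, or is absent.
- disc48: Sound caliper-setting disc: plain round steel disc, 48 mm diameter, 15 mm thick, with a central bore of 24 mm; about 160 g. Both faces are alike. Origin at its centre (mid-thickness, on the bore axis), z along the bore axis. Starts lying flat on the zinc shelf, or is absent.
- disc38: Sound caliper-setting disc: plain round steel disc, 38 mm diameter, 15 mm thick, with a central bore of 24 mm; about 80 g. Both faces are alike. Origin at its centre (mid-thickness, on the bore axis), z along the bore axis. Starts lying flat on the zinc shelf, or is absent.
- broken1: Broken steel disc, 64 mm diameter, 15 mm thick, 24 mm bore, C-shaped: a wedge of about 70 degrees is missing from bore to rim; under 320 g. Origin on the bore axis at mid-thickness; x points through the middle of the gap (the full diameter is there to grip along y), z along the bore. Starts flat on the zinc shelf, or is absent.
- broken2: Broken steel disc, 58 mm diameter, 15 mm thick, 24 mm bore, C-shaped: a wedge of about 70 degrees is missing from bore to rim; under 320 g. Origin on the bore axis at mid-thickness; x points through the middle of the gap (the full diameter is there to grip along y), z along the bore. Starts flat on the zinc shelf, or is absent.
- broken3: Broken steel disc, 52 mm diameter, 15 mm thick, 24 mm bore, C-shaped: a wedge of about 70 degrees is missing from bore to rim; under 320 g. Origin on the bore axis at mid-thickness; x points through the middle of the gap (the full diameter is there to grip along y), z along the bore. Starts flat on the zinc shelf, or is absent.
- broken4: Broken steel disc, 46 mm diameter, 15 mm thick, 24 mm bore, C-shaped: a wedge of about 70 degrees is missing from bore to rim; under 320 g. Origin on the bore axis at mid-thickness; x points through the middle of the gap (the full diameter is there to grip along y), z along the bore. Starts flat on the zinc shelf, or is absent.
- broken5: Broken steel disc, 42 mm diameter, 15 mm thick, 24 mm bore, C-shaped: a wedge of about 70 degrees is missing from bore to rim; under 320 g. Origin on the bore axis at mid-thickness; x points through the middle of the gap (the full diameter is there to grip along y), z along the bore. Starts flat on the zinc shelf, or is absent.
- reject_box: Dark oak box for condemned gauges, fixed, at the robot's right; outside 220 mm along its x, 240 mm along its y, 85 mm high without lid, walls and floor 8 mm. Origin at the centre of its underside, z up. Its +x side carries the hinge and faces outwards (about world -y); the lid's handle is over its -x side, towards the middle of the shelf.
- lid (a joint): Hinge angle of the box's oak lid (rad): 0 shut, grows as the handle side rises, stops at 1.8 (upright at 1.57). May start slightly ajar. The lid is 10 mm thick, lies on the rim and has a stiff hinge: it stays at whatever angle it is left; moving it takes up to about 8 N at the handle.
- lid_handle (a point): Middle of the lid's iron bar handle: round bar 11 mm thick, 110 mm long, parallel to the hinge (along the box's y), 42 mm above the lid's upper face, 198 mm from the hinge line along the lid, on two thin legs near its ends. Axes are the lid's (the box's when shut). The bar can turn between finger pads as the lid swings.
- lid_hinge (a point): Middle of the lid's hinge line, on the box's far rim (86 mm above the shelf); the hinge line runs along the box's y.
- spindle: Storage spindle, fixed to the shelf at the robot's left: round cast-iron foot 96 mm across and 12 mm high with an upright steel post of 20 mm diameter, which tapers over its last 9 mm to a 10 mm tip, 70 mm above the shelf. Origin at the centre of the underside, z up along the post.
- spindle_seat (a point): On the post's axis at the foot's upper face, 12 mm above the shelf: where the lowest disc seats. z up.
- ring_gauge: Bystander: large brass ring gauge, 150 mm outside, 110 mm inside, 28 mm high, lying flat; origin at the centre of its underside.
- caliper: Bystander: steel outside caliper, 200 mm long, lying flat (11 mm high); origin midway along it, on the shelf.
- tally_block: Bystander: dark brown bakelite tally block, 55 x 130 x 32 mm; origin at the centre of its underside.
- jug: Bystander: white enamel jug, 110 mm wide, 165 mm high, with a handle at its +y side; origin at the centre of its underside.

How it is judged:
By the outcome, as a careful person would: the job done as asked, in the order asked, and still so for the second after the job is handed in, with the robot touching nothing.
Of disc68, disc58, disc48, disc38 only 3 to 3 are there at a start; the rules pass over those that are not, and their reading is None.
Of broken1, broken2, broken3, broken4, broken5 only 3 to 5 are there at a start; the rules pass over those that are not, and their reading is None.
At some moment in a run one of disc68, disc58, disc48, disc38, broken1, broken2, broken3, broken4, broken5 may be knocked a few centimetres aside while the robot is not near it.
Once in a run the grip may slacken for a moment while it holds something.
It also fails if it takes over 210 s, if anything falls off the work surface, if the arm or the gripper's body presses on something with over 40 N, if the wrist force passes 120 N, or if a joint passes its speed limit or range.

ROBOT

A 7-joint arm with a two-finger parallel gripper is mounted at the origin on the work surface. World frame = base frame: x ahead of the robot, y to its left, z up, the work surface at z = 0. Lengths are in m, angles in rad, forces in N, time in s.
With the tool pointing down it reaches from about 0.425 to 0.875 m from the base axis. Payload 4.7 kg.
Tool frame: the origin (TCP) lies on the centre line of the jaws, within the pads' length; the fingertips stand 17 mm ahead of it and the grasp point (between the pads) lies 2 mm behind it; z points along the fingers, y is the line along which they close (so a half turn about z gives the same grasp; the last joint's range is limited). The gripper opens to 85 mm and grips with 20 to 120 N. Pads are 22 mm wide; open, the fingers measure 114 mm over their backs; the gripper's body (76 mm by 85 mm) begins 54 mm behind the grasp point. The pads swing forward as they close: fully open they stand 13 mm farther back than shut.
Start: joints at [-1.199, 0.321, -0.07, 1.45, 0.023, 1.371, -0.057], TCP at [0.228, 0.609, 0.248] pointing down, gripper open.
Joint ranges: [-2.86, 2.86], [-0.3, 2.09], [-1.38, 1.24], [0.06, 2.45], [-1.56, 4.7], [0.09, 2.05], [-2.69, 2.69]. Speed limits (rad/s): [2.57, 2.57, 3.14, 3.14, 3.14, 3.14, 3.14].

INTERFACE

Orientations are given as a unit quaternion [w, x, y, z].
In Python, from station import robot gives the robot as it stands. The module is installed in compiled form; this text tells all that it offers.
- The arm moves only by the shell command python3 -m creep 'ROWS' [FORCE]. ROWS is JSON, a list of rows, each an object of numbers: "tx", "ty", "tz": the shift along the tool's x, y, z each as a share of 50 cm, from -1 to 1; "rx", "ry", "rz": the turn, a rotation vector about the tool's x, y, z each as a share of pi rad, from -1 to 1; "grip": the opening, from 0 (shut) to 1 (fully open). In form: [{"tx": .., "ty": .., "tz": .., "rx": .., "ry": .., "rz": .., "grip": ..}, ...]. A call has 1 to 20 rows; each row is the pose to reach, as a shift and turn from the pose commanded when the call began, along the tool's axes at that moment, turning the shorter way round; what a row does not reach only later rows make up. A row lasts 1/12 s, in which the tool goes at most 41.7 mm and 7.16 degrees, less where a joint would pass 70% of its speed; a pose out of reach is approached as far as the arm can. A call with a number of a shift or a turn outside -1 to 1 is refused whole. A call with a gripper value outside its range is refused whole. The fingers move at their own pace and stop on an object; FORCE is the grip in N (left out, the last holds). Time passes only in rows, so rows that repeat a pose let the fingers close. It gives the time, the measured TCP pose, the force, the opening and the grip force at its end, in the units of the state.
- robot.get_state(): the state, without advancing time (a new reading comes with each control period).
- robot.camera(name): name is "scene" or "top" or "wrist"; returns (picture, depth): 384x512x3 uint8, red, green, blue; 384x512 float32, m along the optical axis (not along the pixel's ray), 0 where there is no reading.
- robot.camera_info(name): a dict with "fx", "fy", "cx", "cy" (pixels), "T" (4x4, takes a point from camera to world coordinates). Camera axes: x right, y down, z forward; pixel columns grow to the right and rows downward; lengths in m; the calibration is good to about 2 mm. A picture is of the moment at which its call begins: read the wrist's pose just before it. camera_info takes no time and is no camera call; for the wrist camera it gives the pose at the moment of the call.
- robot.close_job(): hands the job in; it is judged then, once.
The state is a dict: "time_s": time; "q": joint angles; "joint_vel": joint speeds; "joint_efforts": joint torques, N m; "ee_pos": TCP position; "orientation": TCP orientation; "ft_force": force on the tool from outside, world axes, zero at the start; "moment": the same for the moment, N m; "finger_gap": finger opening in m; "gripper_force": force on a finger pad.
Only numpy, scipy, OpenCV 4.12 (cv2) and the standard library are available. Lean on these libraries where they do the work, as an engineer would, in place of code of your own. Each camera call takes 0.05 s, during which the arm holds its last target. There are 200 camera calls.

## Working session

There is one attempt and no reset: what is moved stays moved. The work goes in short steps, Python scripts to look and compute and a shell command to move; the robot and the scene stay as the last step left them, time stands still between calls to the robot, and variables do not carry over. Pictures are saved under pics/ and viewed, at most 14 in all, crops included, and the job is handed in when it is done.

```bash
mkdir -p pics; ls
python3 - <<'E'
from station import robot
import cv2, numpy as np
s=robot.get_state(); print({k:np.round(v,3).tolist() for k,v in s.items()})
for n in ("top","scene"):
    p,d=robot.camera(n); np.savez(f"{n}0.npz",p=p,d=d)
    cv2.imwrite(f"pics/{n}0.png",cv2.cvtColor(p,cv2.COLOR_RGB2BGR))
    i=robot.camera_info(n); print(n,i['fx'],i['fy'],i['cx'],i['cy'],np.round(i['T'],3).tolist())
i=robot.camera_info("wrist");print(np.round(i['T'],3).tolist())
E
```

```text
pics
{'time_s': 0.0, 'q': [-1.199, 0.322, -0.07, 1.452, 0.023, 1.371, -0.057], 'joint_vel': [0.002, 0.0, 0.001, 0.0, 0.001, 0.002, 0.0], 'joint_efforts': [-0.001, -49.359, -0.383, -31.433, 0.013, 0.012, -0.0], 'ee_pos': [0.228, 0.608, 0.247], 'orientation': [-0.0, 0.178, 0.984, -0.001], 'ft_force': [0.399, -0.038, -0.901], 'moment': [-0.012, 0.023, -0.005], 'gripper_force': 0.0, 'finger_gap': 0.086}
top 443.3445596696064 443.3445596696064 262.93319648998624 185.21104028412483 [[-0.026, -0.996, 0.082, 0.493], [-1.0, 0.026, -0.006, 0.033], [0.004, -0.082, -0.997, 1.632], [0.0, 0.0, 0.0, 1.0]]
scene 462.03142993689477 462.03142993689477 246.3764044895911 183.25002555736094 [[0.299, 0.672, -0.677, 1.391], [0.954, -0.2, 0.224, -0.242], [0.015, -0.713, -0.701, 0.947], [0.0, 0.0, 0.0, 1.0]]
[[0.352, 0.887, 0.299, 0.15], [0.936, -0.332, -0.115, 0.636], [-0.003, 0.321, -0.947, 0.373], [0.0, 0.0, 0.0, 1.0]]
```

View pics/top0.png

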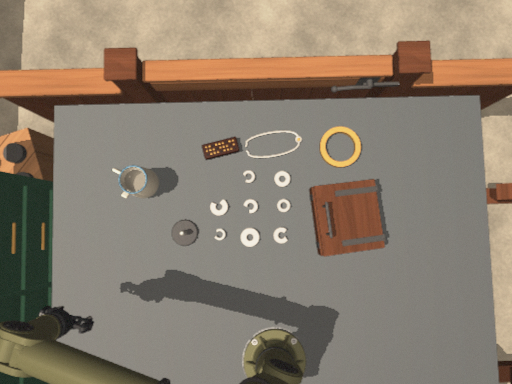

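View pics/scene0.png

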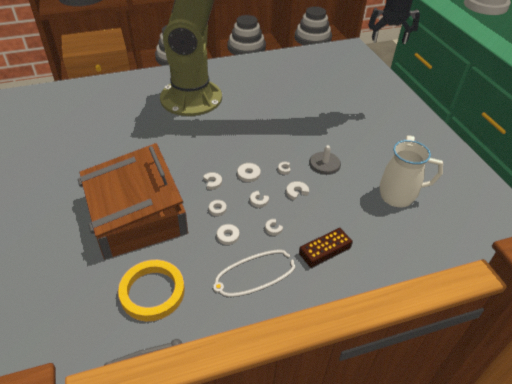

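Eight discs lie on the shelf. In the top view the sound ones are at (282,179), (284,205) and (250,237). The broken ones are at (249,176), (219,207), (251,206), (219,234) and (281,236). The spindle is at (184,232), and the box handle is near (328,219). Next I measure them.

```bash
cat > h.py <<'E'
from station import robot
import cv2, numpy as np
from scipy.spatial.transform import Rotation as R
def cam(n):
    i=robot.camera_info(n); p,d=robot.camera(n); return p,d,i
def rays(i,uv):
    uv=np.asarray(uv,float); d=np.c_[(uv[:,0]-i['cx'])/i['fx'],(uv[:,1]-i['cy'])/i['fy'],np.ones(len(uv))]
    T=np.asarray(i['T']); return T[:3,3],d@T[:3,:3].T
def plane(i,uv,z):
    o,d=rays(i,uv); return o+d*((z-o[2])/d[:,2])[:,None]
def cloud(d,i):
    v,u=np.mgrid[:d.shape[0],:d.shape[1]]; o,r=rays(i,np.c_[u.ravel(),v.ravel()])
    return (o+r*d.reshape(-1,1)).reshape(*d.shape,3)
def discs(p,d,i,box=(0.3,0.8,-0.2,0.3)):
    hsv=cv2.cvtColor(p,cv2.COLOR_RGB2HSV)
    P=cloud(d,i)
    m=((hsv[...,1]<60)&(hsv[...,2]>165)&(P[...,0]>box[0])&(P[...,0]<box[1])&(P[...,1]>box[2])&(P[...,1]<box[3])).astype(np.uint8)
    out=[]
    n,l,st,_=cv2.connectedComponentsWithStats(m)
    for k in range(1,n):
        if st[k,4]<25: continue
        v,u=np.nonzero(l==k); W=plane(i,np.c_[u,v],.015)
        (x,y),r=cv2.minEnclosingCircle((W[:,:2]*1000).astype(np.float32))
        if r<12 or r>45: continue
        c=np.array([x,y])/1000; w=W[:,:2]-c; mean=w.mean(0)
        a=2*np.pi*0; ang=np.arctan2(-mean[1],-mean[0])
        out.append((c.round(4).tolist(),round(2*r,1),round(np.linalg.norm(mean)*1000,1),round(float(np.degrees(ang))),(int(u.mean()),int(v.mean())),len(u)))
    return out
E
python3 - <<'E'
from h import *
d0=np.load('top0.npz'); p,d=d0['p'],d0['d']; i=robot.camera_info('top'); P=cloud(d,i)
for o in discs(p,d,i): print(o)
print('table z',np.median(P[260:270,200:240,2]),P[265,200:240,2].std())
# spindle
hsv=cv2.cvtColor(p,cv2.COLOR_RGB2HSV)
sub=np.zeros(d.shape,bool); sub[212:252,164:206]=1
m=sub&(P[...,2]>.006); v,u=np.nonzero(m); 
f=sub&(P[...,2]>.006)&(P[...,2]<.02); v,u=np.nonzero(f); W=plane(i,np.c_[u,v],.012); print('foot',cv2.minEnclosingCircle((W[:,:2]*1000).astype(np.float32)),P[f][:,:2].mean(0))
t=sub&(P[...,2]>.045); print('post',P[t].mean(0),t.sum(),P[t][:,2].max())
# box
b=np.zeros(d.shape,bool); b[170:265,300:395]=1
L=b&(P[...,2]>.07)
q=P[L&(P[...,2]<.112)]; A=np.c_[q[:,:2],np.ones(len(q))]; c,*_=np.linalg.lstsq(A,q[:,2],rcond=None); print('lid plane',c)
pts=(q[:,:2]*1000).astype(np.float32); print('rect',cv2.minAreaRect(pts),cv2.boxPoints(cv2.minAreaRect(pts)))
res=P[...,2]-(P[...,:2]@c[:2]+c[2]); h=L&(res>.025); q=P[h]; print('handle',q.mean(0),len(q),cv2.minAreaRect((q[:,:2]*1000).astype(np.float32)),q[:,2].min(),q[:,2].max())
E
```

```text
([0.6616, 0.0767], 47.1, np.float64(3.9), 106, (249, 175), 89)
([0.6495, -0.0468], 59.5, np.float64(0.3), -83, (281, 178), 180)
([0.5527, 0.1867], 64.7, np.float64(5.1), 17, (218, 207), 184)
([0.5528, 0.0717], 53.5, np.float64(4.6), 127, (251, 204), 117)
([0.5513, -0.049], 48.4, np.float64(0.5), -134, (283, 205), 114)
([0.4435, -0.0377], 59.4, np.float64(5.5), -81, (279, 235), 151)
([0.4531, 0.1867], 43.9, np.float64(3.6), 80, (219, 234), 74)
([0.4396, 0.0772], 69.6, np.float64(0.5), -64, (249, 236), 262)
table z 0.0011107580499271075 0.003886698189929541
foot ((460.0561218261719, 310.468505859375), 95.43248748779297) [0.46318023 0.31357727]
post [0.4671931  0.26221321 0.35012742] 33 1.6316361433687039
lid plane [ 0.00203925 -0.04266202  0.08804536]
rect ((501.60772705078125, -268.29425048828125), (243.34378051757812, 230.6693878173828), 6.032166481018066) [[ 368.48938 -166.38426]
 [ 392.7297  -395.77646]
 [ 634.7261  -370.20422]
 [ 610.4857  -140.81204]]
handle [ 0.4919184  -0.17401747  0.1886745 ] 966 ((513.5486450195312, -148.16030883789062), (292.6564025878906, 218.7891082763672), 59.74818801879883) 0.12095553009854187 1.6316361433687039
```

```bash
cat >> h.py <<'E'
def way(*wps):
    """wps: (x,y,z,yaw_deg of tool y axis in world[,tilt_deg about tool x]) -> prints shares and rows needed, from the present pose"""
    s=robot.get_state(); p0=np.array(s['ee_pos']); q=s['orientation']; R0=R.from_quat([q[1],q[2],q[3],q[0]])
    prev=p0;pr=R0
    for w in wps:
        t=np.array(w[:3]); best=None
        for k in (0,180):
            a=np.radians(w[3]+k); y=np.array([np.cos(a),np.sin(a),0]); z=np.array([0,0,-1.]); x=np.cross(y,z)
            M=R.from_matrix(np.c_[x,y,z])
            if len(w)>4: M=M*R.from_euler('x',w[4]*(1 if k==0 else -1),degrees=True)
            rv=(R0.inv()*M).as_rotvec()
            if best is None or np.linalg.norm(rv)<np.linalg.norm(best[0]): best=(rv,M)
        rv,M=best; tt=R0.inv().apply(t-p0)/.5
        n=max(np.linalg.norm(t-prev)/.0417,np.degrees((pr.inv()*M).magnitude())/7.16)
        print(f'"tx":{tt[0]:.3f},"ty":{tt[1]:.3f},"tz":{tt[2]:.3f},"rx":{rv[0]/np.pi:.3f},"ry":{rv[1]/np.pi:.3f},"rz":{rv[2]/np.pi:.3f}  rows {n:.1f}')
        prev=t;pr=M
def st():
    s=robot.get_state(); print(round(s['time_s'],2),np.round(s['ee_pos'],4),np.round(s['orientation'],3),'gap',round(s['finger_gap'],4),'gf',np.round(s['gripper_force'],1),'ft',np.round(s['ft_force'],1),'q',np.round(s['q'],2))
E
python3 - <<'E'
from h import *
d0=np.load('top0.npz'); p,d=d0['p'],d0['d']; i=robot.camera_info('top'); P=cloud(d,i); Z=np.where(d>.5,P[...,2],np.nan)
b=np.zeros(d.shape,bool); b[170:265,300:395]=1
q=P[b&(Z>.08)&(Z<.125)]
for _ in range(4):
    A=np.c_[q[:,:2],np.ones(len(q))]; c,*_=np.linalg.lstsq(A,q[:,2],rcond=None); r=q[:,2]-A@c; q=q[abs(r)<2*r.std()]
print('plane',c,r.std()); rc=cv2.minAreaRect((q[:,:2]*1000).astype(np.float32)); print(rc,cv2.boxPoints(rc).tolist())
h=b&(Z-(P[...,:2]@c[:2]+c[2])>.025)&(Z<.2); v,u=np.nonzero(h); k=P[h]; print('handle',len(k),np.median(k,0),(u.min(),u.max(),v.min(),v.max()),np.median(k[:,2]))
W=plane(i,np.c_[u,v],np.median(k[:,2])); print(cv2.minAreaRect((W[:,:2]*1000).astype(np.float32)))
sub=np.zeros(d.shape,bool); sub[205:260,160:210]=1
hsv=cv2.cvtColor(p,cv2.COLOR_RGB2HSV)
m=sub&(cv2.cvtColor(p,cv2.COLOR_RGB2GRAY)<75); n,l,s,_=cv2.connectedComponentsWithStats(m.astype(np.uint8)); k=1+s[1:,4].argmax(); v,u=np.nonzero(l==k); W=plane(i,np.c_[u,v],.012); print('foot',s[k],cv2.minEnclosingCircle((W[:,:2]*1000).astype(np.float32)),W.mean(0))
t=sub&(Z>.04)&(Z<.1); print('post',t.sum(),P[t].mean(0) if t.any() else '')
print('over box'); way((.38,.25,.33,90),(.50,-.10,.33,90))
print('over discs'); way((.43,.25,.33,90))
E
```

```text
plane [-0.01542159  0.13516931  0.15639468] 0.0026287534007608075
((502.5367431640625, -270.51495361328125), (239.83941650390625, 225.98448181152344), 5.9611711502075195) [[371.53076171875, -170.58792114257812], [395.000244140625, -395.3503723144531], [633.542724609375, -370.4419860839844], [610.0732421875, -145.67953491210938]]
handle 125 [ 0.49312269 -0.18643259  0.171734  ] (np.int64(324), np.int64(331), np.int64(202), np.int64(238)) 0.1717340048339584
((493.4511413574219, -186.0187225341797), (118.85102844238281, 12.009871482849121), 5.709122657775879)
foot [185 229   8   5  24] ((468.54132080078125, 297.44805908203125), 12.857187271118164) [0.46701631 0.29671027 0.012     ]
post 28 [0.46186219 0.31315357 0.06457309]
over box
"tx":-0.537,"ty":-0.565,"tz":-0.164,"rx":-0.001,"ry":-0.000,"rz":-0.114  rows 9.5
"tx":-1.007,"ty":-1.137,"tz":-0.163,"rx":-0.001,"ry":-0.000,"rz":-0.114  rows 8.9
over discs
"tx":-0.630,"ty":-0.530,"tz":-0.164,"rx":-0.001,"ry":-0.000,"rz":-0.114  rows 10.1
```

Run:
```python
from h import *
way((.462,.3135,.24,90))
```

```text
"tx":-0.646,"ty":-0.388,"tz":0.015,"rx":-0.001,"ry":-0.000,"rz":-0.114  rows 9.0
```

```bash
R='x'; python3 -m creep '[{"tx":-0.646,"ty":-0.388,"tz":0.015,"rz":-0.114,"grip":0.5},{"tx":-0.646,"ty":-0.388,"tz":0.015,"rz":-0.114,"grip":0.5},{"tx":-0.646,"ty":-0.388,"tz":0.015,"rz":-0.114,"grip":0.5},{"tx":-0.646,"ty":-0.388,"tz":0.015,"rz":-0.114,"grip":0.5},{"tx":-0.646,"ty":-0.388,"tz":0.015,"rz":-0.114,"grip":0.5},{"tx":-0.646,"ty":-0.388,"tz":0.015,"rz":-0.114,"grip":0.5},{"tx":-0.646,"ty":-0.388,"tz":0.015,"rz":-0.114,"grip":0.5},{"tx":-0.646,"ty":-0.388,"tz":0.015,"rz":-0.114,"grip":0.5},{"tx":-0.646,"ty":-0.388,"tz":0.015,"rz":-0.114,"grip":0.5},{"tx":-0.646,"ty":-0.388,"tz":0.015,"rz":-0.114,"grip":0.5},{"tx":-0.646,"ty":-0.388,"tz":0.015,"rz":-0.114,"grip":0.5}]'
python3 - <<'E'
from h import *
st()
p,d,i=cam('wrist'); np.savez('w1.npz',p=p,d=d,T=i['T']); cv2.imwrite('pics/w1.png',cv2.cvtColor(p,cv2.COLOR_RGB2BGR)); print({k:i[k] for k in('fx','cx','cy')})
P=cloud(d,i); Z=np.where(d>.05,P[...,2],np.nan)
print('table',np.nanmedian(Z))
near=np.hypot(P[...,0]-.462,P[...,1]-.3135)<.06
f=near&(Z>.006)&(Z<.02); v,u=np.nonzero(f); print('foot',f.sum(),cv2.minEnclosingCircle((P[f][:,:2]*1000).astype(np.float32)))
t=near&(Z>.062)&(Z<.08); v,u=np.nonzero(t); print('tip',t.sum(),P[t].mean(0) if t.any() else 0)
way((.4935,-.16,.30,96))
E
```

```text
0.1 [0.2275 0.6084 0.2473] [-0.     0.178  0.984 -0.001] gap 0.0853 gf 0.0 ft [-0.2  0.3 -0.6] q [-1.2   0.32 -0.07  1.45  0.02  1.37 -0.06]
{'fx': 345.7996716143884, 'cx': 256.2055743141958, 'cy': 193.3572524714816}
table -0.000107600456301149
foot 0 ((0.0, 0.0), 0.0)
tip 0 0
"tx":-1.036,"ty":-1.253,"tz":-0.103,"rx":-0.000,"ry":-0.000,"rz":-0.147  rows 19.5$[0]: bad value
```

View pics/w1.png

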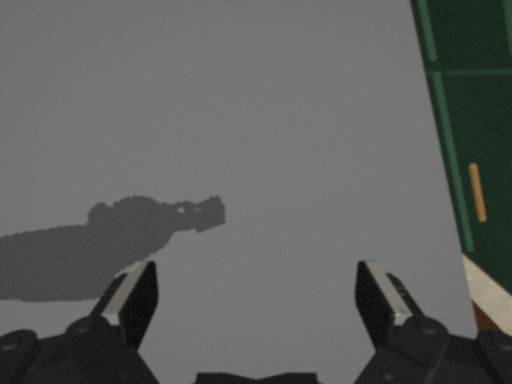

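The arm did not move. The wrist picture shows only empty shelf, with the fingertips near (150,265) and (365,265). The row was refused, probably because every key is required.

```bash
python3 -m creep '[{"tx":-0.646,"ty":-0.388,"tz":0.015,"rx":0,"ry":0,"rz":-0.114,"grip":0.5},{"tx":-0.646,"ty":-0.388,"tz":0.015,"rx":0,"ry":0,"rz":-0.114,"grip":0.5},{"tx":-0.646,"ty":-0.388,"tz":0.015,"rx":0,"ry":0,"rz":-0.114,"grip":0.5},{"tx":-0.646,"ty":-0.388,"tz":0.015,"rx":0,"ry":0,"rz":-0.114,"grip":0.5},{"tx":-0.646,"ty":-0.388,"tz":0.015,"rx":0,"ry":0,"rz":-0.114,"grip":0.5},{"tx":-0.646,"ty":-0.388,"tz":0.015,"rx":0,"ry":0,"rz":-0.114,"grip":0.5},{"tx":-0.646,"ty":-0.388,"tz":0.015,"rx":0,"ry":0,"rz":-0.114,"grip":0.5},{"tx":-0.646,"ty":-0.388,"tz":0.015,"rx":0,"ry":0,"rz":-0.114,"grip":0.5},{"tx":-0.646,"ty":-0.388,"tz":0.015,"rx":0,"ry":0,"rz":-0.114,"grip":0.5},{"tx":-0.646,"ty":-0.388,"tz":0.015,"rx":0,"ry":0,"rz":-0.114,"grip":0.5},{"tx":-0.646,"ty":-0.388,"tz":0.015,"rx":0,"ry":0,"rz":-0.114,"grip":0.5}]' 40
python3 - <<'E'
from h import *
st()
p,d,i=cam('wrist'); np.savez('w2.npz',p=p,d=d,T=i['T']); cv2.imwrite('pics/w2.png',cv2.cvtColor(p,cv2.COLOR_RGB2BGR))
P=cloud(d,i); Z=np.where(d>.05,P[...,2],np.nan)
near=np.hypot(P[...,0]-.462,P[...,1]-.3135)<.06
f=near&(Z>.006)&(Z<.02); print('foot',f.sum(),cv2.minEnclosingCircle((P[f][:,:2]*1000).astype(np.float32)))
t=near&(Z>.062)&(Z<.08); v,u=np.nonzero(t); print('tip',t.sum(),P[t].mean(0) if t.any() else 0)
way((.4935,-.16,.30,96))
E
```

```text
time_s: 1.07
ee_pos: [0.4645, 0.3104, 0.2407]
orientation: [0.0, 0.003, 1.0, -0.0]
ft_force: [-0.9, 0.4, 0.4]
finger_gap: 0.0428
gripper_force: 0.0
1.07 [0.4645 0.3104 0.2407] [ 0.     0.003  1.    -0.   ] gap 0.0428 gf 0.0 ft [-0.9  0.4  0.4] q [-0.75  0.13  0.12  1.7  -0.02  1.32  0.94]
foot 5758 ((462.3856506347656, 313.58270263671875), 48.038536071777344)
tip 314 [0.46098207 0.31367976 0.06678794]
"tx":-0.064,"ty":-0.946,"tz":-0.119,"rx":0.000,"ry":-0.000,"rz":-0.034  rows 11.5
```

```bash
python3 -m creep '[{"tx":-0.064,"ty":-0.946,"tz":-0.119,"rx":0,"ry":0,"rz":-0.034,"grip":0.5},{"tx":-0.064,"ty":-0.946,"tz":-0.119,"rx":0,"ry":0,"rz":-0.034,"grip":0.5},{"tx":-0.064,"ty":-0.946,"tz":-0.119,"rx":0,"ry":0,"rz":-0.034,"grip":0.5},{"tx":-0.064,"ty":-0.946,"tz":-0.119,"rx":0,"ry":0,"rz":-0.034,"grip":0.5},{"tx":-0.064,"ty":-0.946,"tz":-0.119,"rx":0,"ry":0,"rz":-0.034,"grip":0.5},{"tx":-0.064,"ty":-0.946,"tz":-0.119,"rx":0,"ry":0,"rz":-0.034,"grip":0.5},{"tx":-0.064,"ty":-0.946,"tz":-0.119,"rx":0,"ry":0,"rz":-0.034,"grip":0.5},{"tx":-0.064,"ty":-0.946,"tz":-0.119,"rx":0,"ry":0,"rz":-0.034,"grip":0.5},{"tx":-0.064,"ty":-0.946,"tz":-0.119,"rx":0,"ry":0,"rz":-0.034,"grip":0.5},{"tx":-0.064,"ty":-0.946,"tz":-0.119,"rx":0,"ry":0,"rz":-0.034,"grip":0.5},{"tx":-0.064,"ty":-0.946,"tz":-0.119,"rx":0,"ry":0,"rz":-0.034,"grip":0.5},{"tx":-0.064,"ty":-0.946,"tz":-0.119,"rx":0,"ry":0,"rz":-0.034,"grip":0.5},{"tx":-0.064,"ty":-0.946,"tz":-0.119,"rx":0,"ry":0,"rz":-0.034,"grip":0.5},{"tx":-0.064,"ty":-0.946,"tz":-0.119,"rx":0,"ry":0,"rz":-0.034,"grip":0.5}]'
python3 - <<'E'
from h import *
p,d,i=cam('wrist'); st(); np.savez('w3.npz',p=p,d=d,T=i['T']); cv2.imwrite('pics/w3.png',cv2.cvtColor(p,cv2.COLOR_RGB2BGR))
P=cloud(d,i); Z=np.where(d>.05,P[...,2],np.nan)
q=P[(Z>.085)&(Z<.14)&(P[...,1]<-.13)&(P[...,1]>-.4)]
for _ in range(4):
    A=np.c_[q[:,:2],np.ones(len(q))]; c,*_=np.linalg.lstsq(A,q[:,2],rcond=None); r=q[:,2]-A@c; q=q[abs(r)<2*r.std()]
print('plane',c,r.std(),len(q)); rc=cv2.minAreaRect((q[:,:2]*1000).astype(np.float32)); print(rc,cv2.boxPoints(rc).tolist())
h=(abs(Z-(P[...,:2]@c[:2]+c[2])-.045)<.012)&(P[...,1]<-.14)&(np.hypot(P[...,0]-.4935,P[...,1]+.186)<.09); k=P[h]; print(len(k),k.mean(0),np.percentile(k[:,2],[5,50,95]),cv2.minAreaRect((k[:,:2]*1000).astype(np.float32)))
E
```

```text
time_s: 2.28
ee_pos: [0.4948, -0.1581, 0.3003]
orientation: [0.0, -0.054, 0.999, 0.0]
ft_force: [-0.5, 0.7, -0.9]
finger_gap: 0.0425
gripper_force: 0.0
2.33 [ 0.495  -0.1565  0.3   ] [-0.    -0.055  0.998  0.001] gap 0.0428 gf 0.0 ft [ 0.2  0.6 -0.5] q [-0.31  0.01  0.57  1.71 -0.    1.43  1.95]
plane [-0.0153883   0.14682943  0.15892863] 0.0006635300319321769 46903
((502.8352966308594, -271.0611877441406), (239.66204833984375, 221.8849334716797), 5.860121250152588) [[372.3032531738281, -172.93325805664062], [394.9577331542969, -393.6586608886719], [633.3673095703125, -369.1891174316406], [610.712890625, -148.46371459960938]]
2051 [ 0.48943671 -0.18880741  0.17029269] [0.16744265 0.1705616  0.17216844] ((494.3880920410156, -188.77207946777344), (119.82991027832031, 11.122207641601562), 5.815103530883789)
```

View pics/w3.png

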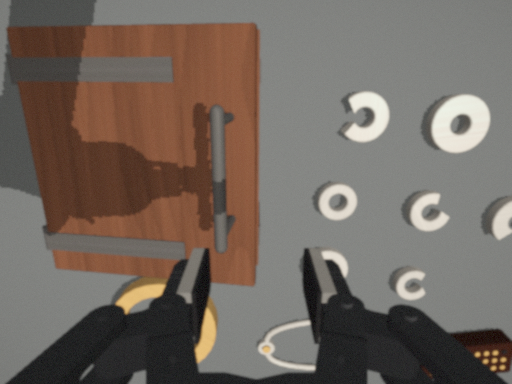

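Run:
```python
from h import *
way((.4944,-.1888,.23,95.8),(.4944,-.1888,.164,95.8))
```

```text
"tx":0.008,"ty":-0.064,"tz":0.140,"rx":0.000,"ry":-0.000,"rz":0.003  rows 1.8
"tx":0.008,"ty":-0.064,"tz":0.272,"rx":0.000,"ry":-0.000,"rz":0.003  rows 1.6
```

```bash
python3 -m creep '[{"tx":0.008,"ty":-0.064,"tz":0.14,"rx":0,"ry":0,"rz":0.003,"grip":0.5},{"tx":0.008,"ty":-0.064,"tz":0.14,"rx":0,"ry":0,"rz":0.003,"grip":0.5},{"tx":0.008,"ty":-0.064,"tz":0.14,"rx":0,"ry":0,"rz":0.003,"grip":0.5},{"tx":0.008,"ty":-0.064,"tz":0.2,"rx":0,"ry":0,"rz":0.003,"grip":0.5},{"tx":0.008,"ty":-0.064,"tz":0.272,"rx":0,"ry":0,"rz":0.003,"grip":0.5},{"tx":0.008,"ty":-0.064,"tz":0.272,"rx":0,"ry":0,"rz":0.003,"grip":0.5},{"tx":0.008,"ty":-0.064,"tz":0.272,"rx":0,"ry":0,"rz":0.003,"grip":0.1},{"tx":0.008,"ty":-0.064,"tz":0.272,"rx":0,"ry":0,"rz":0.003,"grip":0},{"tx":0.008,"ty":-0.064,"tz":0.272,"rx":0,"ry":0,"rz":0.003,"grip":0},{"tx":0.008,"ty":-0.064,"tz":0.272,"rx":0,"ry":0,"rz":0.003,"grip":0},{"tx":0.008,"ty":-0.064,"tz":0.272,"rx":0,"ry":0,"rz":0.003,"grip":0}]' 50
python3 - <<'E'
from h import *
st()
s=robot.get_state(); p=np.array(s['ee_pos'])
H=np.array([.5134,-.3762,.086]); u=np.array([-.101,.995,0]); rho=.2047; f=.2568
W=[]
for th in np.linspace(.146,1.62,15)[1:]:
    a=.6*(th-.146); h=H+rho*np.cos(th+f)*u; h[2]=.086+rho*np.sin(th+f)
    zt=np.sin(a)*u+np.array([0,0,-np.cos(a)]); W.append((*(h+.002*zt),95.8,-np.degrees(a)))
way(*W)
E
```

```text
time_s: 3.25
ee_pos: [0.4954, -0.1876, 0.1667]
orientation: [0.001, -0.05, 0.999, 0.002]
ft_force: [-1.2, 6.8, 1.3]
finger_gap: 0.0094
gripper_force: 48.7
3.25 [ 0.4954 -0.1876  0.1667] [ 0.001 -0.05   0.999  0.002] gap 0.0094 gf 48.7 ft [-1.2  6.8  1.3] q [-0.25  0.13  0.61  1.87 -0.09  1.16  2.06]
"tx":0.002,"ty":-0.021,"tz":-0.034,"rx":-0.019,"ry":0.001,"rz":-0.000  rows 0.5
"tx":0.002,"ty":-0.043,"tz":-0.071,"rx":-0.039,"ry":0.001,"rz":-0.000  rows 0.5
"tx":0.002,"ty":-0.070,"tz":-0.105,"rx":-0.059,"ry":0.001,"rz":-0.000  rows 0.5
"tx":0.002,"ty":-0.099,"tz":-0.136,"rx":-0.079,"ry":0.001,"rz":-0.000  rows 0.5
"tx":0.002,"ty":-0.132,"tz":-0.163,"rx":-0.099,"ry":0.001,"rz":-0.000  rows 0.5
"tx":0.002,"ty":-0.167,"tz":-0.188,"rx":-0.119,"ry":0.001,"rz":-0.000  rows 0.5
"tx":0.002,"ty":-0.205,"tz":-0.208,"rx":-0.139,"ry":0.001,"rz":0.000  rows 0.5
"tx":0.001,"ty":-0.245,"tz":-0.224,"rx":-0.159,"ry":0.001,"rz":0.000  rows 0.5
"tx":0.001,"ty":-0.286,"tz":-0.236,"rx":-0.179,"ry":0.001,"rz":0.000  rows 0.5
"tx":0.001,"ty":-0.328,"tz":-0.244,"rx":-0.200,"ry":0.001,"rz":0.000  rows 0.5
"tx":0.001,"ty":-0.371,"tz":-0.247,"rx":-0.220,"ry":0.001,"rz":0.000  rows 0.5
"tx":0.001,"ty":-0.414,"tz":-0.245,"rx":-0.240,"ry":0.001,"rz":0.000  rows 0.5
"tx":0.001,"ty":-0.457,"tz":-0.239,"rx":-0.260,"ry":0.001,"rz":0.000  rows 0.5
"tx":0.001,"ty":-0.498,"tz":-0.229,"rx":-0.280,"ry":0.001,"rz":0.000  rows 0.5
```

```bash
python3 -m creep '[{"tx":0.002,"ty":-0.021,"tz":-0.034,"rx":-0.019,"ry":0,"rz":0,"grip":0},{"tx":0.002,"ty":-0.043,"tz":-0.071,"rx":-0.039,"ry":0,"rz":0,"grip":0},{"tx":0.002,"ty":-0.070,"tz":-0.105,"rx":-0.059,"ry":0,"rz":0,"grip":0},{"tx":0.002,"ty":-0.099,"tz":-0.136,"rx":-0.079,"ry":0,"rz":0,"grip":0},{"tx":0.002,"ty":-0.132,"tz":-0.163,"rx":-0.099,"ry":0,"rz":0,"grip":0},{"tx":0.002,"ty":-0.132,"tz":-0.163,"rx":-0.099,"ry":0,"rz":0,"grip":0}]' 50
python3 - <<'E'
from h import *
st()
s=robot.get_state(); p=np.array(s['ee_pos'])
H=np.array([.5134,-.3762,.086]); u=np.array([-.101,.995,0]); rho=.2047; f=.2568
print('radius',np.hypot((p-H)@u,p[2]-.086))
W=[]
for th in np.linspace(.146,1.62,15)[6:]:
    a=.6*(th-.146); h=H+rho*np.cos(th+f)*u; h[2]=.086+rho*np.sin(th+f)
    zt=np.sin(a)*u+np.array([0,0,-np.cos(a)]); W.append((*(h+.002*zt),95.8,-np.degrees(a)))
way(*W)
E
```

```text
time_s: 3.75
ee_pos: [0.5024, -0.2559, 0.2528]
orientation: [-0.003, -0.049, 0.986, 0.159]
ft_force: [-1.3, 10.3, 17.0]
finger_gap: 0.0091
gripper_force: 51.5
3.75 [ 0.5024 -0.2559  0.2528] [-0.003 -0.049  0.986  0.159] gap 0.0091 gf 51.5 ft [-1.3 10.3 17. ] q [ 0.03  0.32  0.68  1.55 -0.42  1.57  2.43]
radius 0.2059604507957208
"tx":0.002,"ty":-0.025,"tz":-0.024,"rx":-0.019,"ry":0.003,"rz":0.000  rows 0.5
"tx":0.002,"ty":-0.054,"tz":-0.055,"rx":-0.039,"ry":0.003,"rz":0.000  rows 0.5
"tx":0.002,"ty":-0.087,"tz":-0.082,"rx":-0.059,"ry":0.003,"rz":0.000  rows 0.5
"tx":0.001,"ty":-0.123,"tz":-0.107,"rx":-0.079,"ry":0.003,"rz":0.000  rows 0.5
"tx":0.001,"ty":-0.161,"tz":-0.127,"rx":-0.099,"ry":0.003,"rz":0.000  rows 0.5
"tx":0.001,"ty":-0.200,"tz":-0.143,"rx":-0.119,"ry":0.003,"rz":0.001  rows 0.5
"tx":0.001,"ty":-0.241,"tz":-0.155,"rx":-0.139,"ry":0.003,"rz":0.001  rows 0.5
"tx":0.001,"ty":-0.284,"tz":-0.162,"rx":-0.160,"ry":0.003,"rz":0.001  rows 0.5
"tx":0.001,"ty":-0.326,"tz":-0.165,"rx":-0.180,"ry":0.003,"rz":0.001  rows 0.5
```

```bash
python3 -m creep '[{"tx":0.002,"ty":-0.025,"tz":-0.024,"rx":0,"ry":0,"rz":0,"grip":0},{"tx":0.002,"ty":-0.054,"tz":-0.055,"rx":0,"ry":0,"rz":0,"grip":0},{"tx":0.002,"ty":-0.087,"tz":-0.082,"rx":0,"ry":0,"rz":0,"grip":0},{"tx":0.001,"ty":-0.123,"tz":-0.107,"rx":0,"ry":0,"rz":0,"grip":0},{"tx":0.001,"ty":-0.161,"tz":-0.127,"rx":0,"ry":0,"rz":0,"grip":0},{"tx":0.001,"ty":-0.161,"tz":-0.127,"rx":0,"ry":0,"rz":0,"grip":0}]' 50
python3 - <<'E'
from h import *
st()
s=robot.get_state(); p=np.array(s['ee_pos'])
H=np.array([.5134,-.3762,.086]); u=np.array([-.101,.995,0]); rho=.2047; f=.2568
print('radius',np.hypot((p-H)@u,p[2]-.086),'theta',np.arctan2(p[2]-.086,(p-H)@u)-f)
W=[]
for th in np.linspace(.146,1.62,15)[11:]:
    h=H+rho*np.cos(th+f)*u; h[2]=.086+rho*np.sin(th+f)
    W.append((*h,95.8,-18.4))
way(*W)
E
```

```text
time_s: 4.25
ee_pos: [0.5124, -0.3536, 0.2909]
orientation: [-0.001, -0.051, 0.987, 0.153]
ft_force: [3.0, 0.8, 23.6]
finger_gap: 0.0093
gripper_force: 52.3
4.25 [ 0.5124 -0.3536  0.2909] [-0.001 -0.051  0.987  0.153] gap 0.0093 gf 52.3 ft [ 3.   0.8 23.6] q [ 0.2   0.46  0.71  1.32 -0.48  1.71  2.55]
radius 0.206170736851282 theta 1.2041665661953493
"tx":0.002,"ty":-0.039,"tz":-0.012,"rx":-0.004,"ry":0.004,"rz":0.001  rows 0.5
"tx":0.002,"ty":-0.081,"tz":-0.023,"rx":-0.004,"ry":0.004,"rz":0.001  rows 0.5
"tx":0.003,"ty":-0.123,"tz":-0.030,"rx":-0.004,"ry":0.004,"rz":0.001  rows 0.5
"tx":0.003,"ty":-0.167,"tz":-0.032,"rx":-0.004,"ry":0.004,"rz":0.001  rows 0.5
```

```bash
python3 -m creep '[{"tx":0.002,"ty":-0.039,"tz":-0.012,"rx":0.01,"ry":0,"rz":0,"grip":0},{"tx":0.002,"ty":-0.081,"tz":-0.021,"rx":0.02,"ry":0,"rz":0,"grip":0},{"tx":0.003,"ty":-0.123,"tz":-0.028,"rx":0.03,"ry":0,"rz":0,"grip":0},{"tx":0.003,"ty":-0.16,"tz":-0.03,"rx":0.03,"ry":0,"rz":0,"grip":0},{"tx":0.003,"ty":-0.16,"tz":-0.03,"rx":0.03,"ry":0,"rz":0,"grip":0}]' 50
python3 - <<'E'
from h import *
st()
s=robot.get_state(); p=np.array(s['ee_pos'])
H=np.array([.5134,-.3762,.086]); u=np.array([-.101,.995,0]); rho=.2047; f=.2568
print('radius',np.hypot((p-H)@u,p[2]-.086),'theta',np.arctan2(p[2]-.086,(p-H)@u)-f)
E
```

```text
time_s: 4.67
ee_pos: [0.5207, -0.4372, 0.2807]
orientation: [0.004, -0.051, 0.994, 0.101]
ft_force: [10.8, -7.4, 17.9]
finger_gap: 0.009
gripper_force: 54.0
4.67 [ 0.5207 -0.4372  0.2807] [ 0.004 -0.051  0.994  0.101] gap 0.009 gf 54.0 ft [10.8 -7.4 17.9] q [ 0.29  0.55  0.71  1.21 -0.47  1.67  2.62]
radius 0.2041446216308976 theta 1.6197464319832866
```

```bash
python3 -m creep '[{"tx":0,"ty":0,"tz":0,"rx":0,"ry":0,"rz":0,"grip":0.3},{"tx":0,"ty":0,"tz":0,"rx":0,"ry":0,"rz":0,"grip":0.3},{"tx":0,"ty":0,"tz":-0.06,"rx":0,"ry":0,"rz":0,"grip":0.3},{"tx":0,"ty":0,"tz":-0.24,"rx":0,"ry":0,"rz":0,"grip":0.3},{"tx":0,"ty":0,"tz":-0.24,"rx":0,"ry":0,"rz":0,"grip":0.3},{"tx":0,"ty":0,"tz":-0.24,"rx":0,"ry":0,"rz":0,"grip":0.3},{"tx":0,"ty":0,"tz":-0.24,"rx":0,"ry":0,"rz":0,"grip":0.3}]' 50
python3 - <<'E'
from h import *
st()
way((.51,-.20,.40,40),(.55,.04,.31,0))
E
```

```text
time_s: 5.25
ee_pos: [0.517, -0.46, 0.3933]
orientation: [-0.004, -0.049, 0.993, 0.105]
ft_force: [1.0, -0.6, -0.7]
finger_gap: 0.0258
gripper_force: 0.0
5.25 [ 0.517  -0.46    0.3933] [-0.004 -0.049  0.993  0.105] gap 0.0258 gf 0.0 ft [ 1.  -0.6 -0.7] q [ 0.39  0.6   0.72  0.91 -0.5   1.92  2.59]
"tx":-0.037,"ty":0.510,"tz":0.096,"rx":0.062,"ry":-0.032,"rz":0.308  rows 7.9
"tx":-0.163,"ty":0.932,"tz":0.370,"rx":0.054,"ry":0.050,"rz":-0.467  rows 19.6
```

Run:
```python
from h import *
way((.51,-.20,.40,55),(.55,.04,.31,15))
```

```text
"tx":-0.037,"ty":0.510,"tz":0.096,"rx":0.065,"ry":-0.023,"rz":0.225  rows 6.2
"tx":-0.163,"ty":0.932,"tz":0.370,"rx":0.056,"ry":-0.046,"rz":0.446  rows 6.2
```

```bash
python3 -m creep '[{"tx":-0.037,"ty":0.510,"tz":0.096,"rx":0.065,"ry":-0.023,"rz":0.225,"grip":0.8},{"tx":-0.037,"ty":0.510,"tz":0.096,"rx":0.065,"ry":-0.023,"rz":0.225,"grip":0.8},{"tx":-0.037,"ty":0.510,"tz":0.096,"rx":0.065,"ry":-0.023,"rz":0.225,"grip":0.8},{"tx":-0.037,"ty":0.510,"tz":0.096,"rx":0.065,"ry":-0.023,"rz":0.225,"grip":0.8},{"tx":-0.037,"ty":0.510,"tz":0.096,"rx":0.065,"ry":-0.023,"rz":0.225,"grip":0.8},{"tx":-0.037,"ty":0.510,"tz":0.096,"rx":0.065,"ry":-0.023,"rz":0.225,"grip":0.8},{"tx":-0.163,"ty":0.932,"tz":0.370,"rx":0.056,"ry":-0.046,"rz":0.446,"grip":0.8},{"tx":-0.163,"ty":0.932,"tz":0.370,"rx":0.056,"ry":-0.046,"rz":0.446,"grip":0.8},{"tx":-0.163,"ty":0.932,"tz":0.370,"rx":0.056,"ry":-0.046,"rz":0.446,"grip":0.8},{"tx":-0.163,"ty":0.932,"tz":0.370,"rx":0.056,"ry":-0.046,"rz":0.446,"grip":0.8},{"tx":-0.163,"ty":0.932,"tz":0.370,"rx":0.056,"ry":-0.046,"rz":0.446,"grip":0.8},{"tx":-0.163,"ty":0.932,"tz":0.370,"rx":0.056,"ry":-0.046,"rz":0.446,"grip":0.8},{"tx":-0.163,"ty":0.932,"tz":0.370,"rx":0.056,"ry":-0.046,"rz":0.446,"grip":0.8},{"tx":-0.163,"ty":0.932,"tz":0.370,"rx":0.056,"ry":-0.046,"rz":0.446,"grip":0.8},{"tx":-0.163,"ty":0.932,"tz":0.370,"rx":0.056,"ry":-0.046,"rz":0.446,"grip":0.8}]' 50
cat >> h.py <<'E'
def look(name):
    p,d,i=cam('wrist'); cv2.imwrite(f'pics/{name}.png',cv2.cvtColor(p,cv2.COLOR_RGB2BGR))
    P=cloud(d,i); Z=np.where(d>.05,P[...,2],0); g=p.min(2)
    m=((Z>.011)&(Z<.02)&(g>120)).astype(np.uint8); n,l,s,_=cv2.connectedComponentsWithStats(m)
    for k in range(1,n):
        if s[k,4]<150: continue
        v,u=np.nonzero(l==k); W=plane(i,np.c_[u,v],.015)[:,:2]; (x,y),r=cv2.minEnclosingCircle((W*1000).astype(np.float32))
        if not 15<r<40: continue
        w=W-np.array([x,y])/1000; a=np.degrees(np.arctan2(w[:,1],w[:,0]))%360; hst=np.histogram(a,36,(0,360))[0]
        mm=w.mean(0); print(f'({x/1000:.4f},{y/1000:.4f}) D{2*r:.1f} off {np.hypot(*mm)*1000:.1f} gap {np.degrees(np.arctan2(-mm[1],-mm[0])):.0f} px {u.mean():.0f},{v.mean():.0f} empty {int((hst<.3*np.median(hst)).sum())*10} border {s[k,0]==0 or s[k,1]==0 or s[k,0]+s[k,2]==512}')
E
python3 - <<'E'
from h import *
st(); look('w4')
E
```

```text
time_s: 6.5
ee_pos: [0.5478, 0.052, 0.3044]
orientation: [-0.007, 0.603, 0.798, 0.0]
ft_force: [0.2, 1.4, -0.5]
finger_gap: 0.0684
gripper_force: 0.0
6.5 [0.5478 0.052  0.3044] [-0.007  0.603  0.798  0.   ] gap 0.0684 gf 0.0 ft [ 0.2  1.4 -0.5] q [-0.7   0.09  0.61  1.63 -0.06  1.45  0.19]
(0.4536,0.1858) D41.8 off 7.2 gap 100 px 208,15 empty 110 border True
(0.5532,0.1860) D63.7 off 5.8 gap 5 px 292,34 empty 70 border False
(0.4401,0.0766) D68.0 off 0.7 gap -73 px 176,104 empty 0 border False
(0.5525,0.0713) D51.7 off 4.6 gap 129 px 269,139 empty 70 border False
(0.6604,0.0760) D46.5 off 4.5 gap 112 px 353,160 empty 70 border False
(0.4440,-0.0368) D58.4 off 5.3 gap -86 px 162,190 empty 70 border False
(0.5518,-0.0487) D48.8 off 0.4 gap -37 px 241,224 empty 0 border False
(0.6490,-0.0465) D59.2 off 0.3 gap -91 px 312,241 empty 0 border False
```

View pics/w4.png

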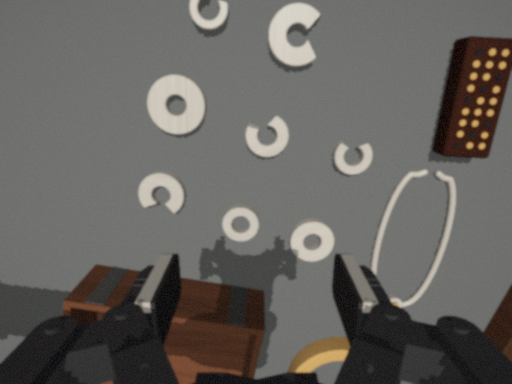

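Run:
```python
from h import *
p,d,i=cam('wrist'); s=robot.get_state(); q=s['orientation']; R0=R.from_quat([q[1],q[2],q[3],q[0]])
P=cloud(d,i); Q=R0.inv().apply((P-s['ee_pos']).reshape(-1,3)); Q=Q[(d.ravel()>.03)&(abs(Q[:,2])<.06)&(abs(Q[:,1])<.07)]
for sg in (1,-1):
    k=Q[Q[:,1]*sg>0]; print(len(k),np.percentile(k[:,2],[50,95,99,99.8]),k[k[:,2]>np.percentile(k[:,2],97)].mean(0))
st()
way((.5525,.0713,.08,39),(.5525,.0713,.018,39),(.5525,.0713,.16,39))
```

```text
12706 [-0.04263868 -0.00230434  0.00618501  0.00995669] [0.00615564 0.03553829 0.00522582]
12722 [-0.04285814 -0.00256497  0.0061145   0.00960463] [ 0.00602962 -0.03648553  0.00514222]
6.6 [0.5487 0.044  0.3067] [-0.005  0.606  0.795  0.   ] gap 0.0686 gf 0.0 ft [ 0.1 -0.8  0.5] q [-0.7   0.09  0.62  1.63 -0.06  1.45  0.2 ]
"tx":0.047,"ty":0.024,"tz":0.454,"rx":-0.001,"ry":-0.003,"rz":-0.131  rows 5.5
"tx":0.046,"ty":0.025,"tz":0.578,"rx":-0.001,"ry":-0.003,"rz":-0.131  rows 1.5
"tx":0.048,"ty":0.023,"tz":0.294,"rx":-0.001,"ry":-0.003,"rz":-0.131  rows 3.4
```

```bash
python3 -m creep '[{"tx":0.047,"ty":0.024,"tz":0.454,"rx":0,"ry":-0.003,"rz":-0.131,"grip":0.8},{"tx":0.047,"ty":0.024,"tz":0.454,"rx":0,"ry":-0.003,"rz":-0.131,"grip":0.8},{"tx":0.047,"ty":0.024,"tz":0.454,"rx":0,"ry":-0.003,"rz":-0.131,"grip":0.8},{"tx":0.047,"ty":0.024,"tz":0.454,"rx":0,"ry":-0.003,"rz":-0.131,"grip":0.8},{"tx":0.047,"ty":0.024,"tz":0.454,"rx":0,"ry":-0.003,"rz":-0.131,"grip":0.8},{"tx":0.047,"ty":0.024,"tz":0.454,"rx":0,"ry":-0.003,"rz":-0.131,"grip":0.8},{"tx":0.046,"ty":0.025,"tz":0.52,"rx":0,"ry":-0.003,"rz":-0.131,"grip":0.8},{"tx":0.046,"ty":0.025,"tz":0.58,"rx":0,"ry":-0.003,"rz":-0.131,"grip":0.8},{"tx":0.046,"ty":0.025,"tz":0.58,"rx":0,"ry":-0.003,"rz":-0.131,"grip":0.8},{"tx":0.046,"ty":0.025,"tz":0.58,"rx":0,"ry":-0.003,"rz":-0.131,"grip":0},{"tx":0.046,"ty":0.025,"tz":0.58,"rx":0,"ry":-0.003,"rz":-0.131,"grip":0},{"tx":0.046,"ty":0.025,"tz":0.58,"rx":0,"ry":-0.003,"rz":-0.131,"grip":0},{"tx":0.046,"ty":0.025,"tz":0.58,"rx":0,"ry":-0.003,"rz":-0.131,"grip":0}]' 70
python3 - <<'E'
from h import *
st()
way((.5525,.0713,.16,39),(.48,-.265,.16,39),(.48,-.265,.07,39))
E
```

```text
time_s: 7.68
ee_pos: [0.5563, 0.0692, 0.0204]
orientation: [0.002, 0.434, 0.901, 0.001]
ft_force: [-0.2, 1.2, -1.4]
finger_gap: 0.0491
gripper_force: 72.4
7.68 [0.5563 0.0692 0.0204] [0.002 0.434 0.901 0.001] gap 0.0491 gf 72.4 ft [-0.2  1.2 -1.4] q [-0.62  0.39  0.53  1.92 -0.25  0.89  0.7 ]
"tx":0.007,"ty":-0.003,"tz":-0.279,"rx":0.001,"ry":0.001,"rz":-0.002  rows 3.3
"tx":-0.428,"ty":-0.535,"tz":-0.280,"rx":0.001,"ry":0.001,"rz":-0.002  rows 8.3
"tx":-0.427,"ty":-0.536,"tz":-0.100,"rx":0.001,"ry":0.001,"rz":-0.002  rows 2.2
```

```bash
python3 -m creep '[{"tx":0.007,"ty":-0.003,"tz":-0.28,"rx":0,"ry":0,"rz":0,"grip":0},{"tx":0.007,"ty":-0.003,"tz":-0.28,"rx":0,"ry":0,"rz":0,"grip":0},{"tx":0.007,"ty":-0.003,"tz":-0.28,"rx":0,"ry":0,"rz":0,"grip":0},{"tx":0.007,"ty":-0.003,"tz":-0.28,"rx":0,"ry":0,"rz":0,"grip":0},{"tx":-0.428,"ty":-0.535,"tz":-0.28,"rx":0,"ry":0,"rz":0,"grip":0},{"tx":-0.428,"ty":-0.535,"tz":-0.28,"rx":0,"ry":0,"rz":0,"grip":0},{"tx":-0.428,"ty":-0.535,"tz":-0.28,"rx":0,"ry":0,"rz":0,"grip":0},{"tx":-0.428,"ty":-0.535,"tz":-0.28,"rx":0,"ry":0,"rz":0,"grip":0},{"tx":-0.428,"ty":-0.535,"tz":-0.28,"rx":0,"ry":0,"rz":0,"grip":0},{"tx":-0.428,"ty":-0.535,"tz":-0.28,"rx":0,"ry":0,"rz":0,"grip":0},{"tx":-0.428,"ty":-0.535,"tz":-0.28,"rx":0,"ry":0,"rz":0,"grip":0},{"tx":-0.428,"ty":-0.535,"tz":-0.28,"rx":0,"ry":0,"rz":0,"grip":0},{"tx":-0.428,"ty":-0.535,"tz":-0.28,"rx":0,"ry":0,"rz":0,"grip":0},{"tx":-0.428,"ty":-0.535,"tz":-0.10,"rx":0,"ry":0,"rz":0,"grip":0},{"tx":-0.428,"ty":-0.535,"tz":-0.10,"rx":0,"ry":0,"rz":0,"grip":0},{"tx":-0.428,"ty":-0.535,"tz":-0.10,"rx":0,"ry":0,"rz":0,"grip":0}]' 70
python3 - <<'E'
from h import *
st()
way((.48,-.265,.16,39),(.444,-.0368,.16,4),(.444,-.0368,.08,4),(.444,-.0368,.0155,4))
E
```

```text
time_s: 9.02
ee_pos: [0.4757, -0.2629, 0.064]
orientation: [-0.004, 0.434, 0.901, -0.001]
ft_force: [-1.6, 1.3, -3.1]
finger_gap: 0.0489
gripper_force: 73.7
9.02 [ 0.4757 -0.2629  0.064 ] [-0.004  0.434  0.901 -0.001] gap 0.0489 gf 73.7 ft [-1.6  1.3 -3.1] q [-0.21  0.34  0.77  1.93 -0.28  0.99  1.36]
"tx":-0.007,"ty":0.003,"tz":-0.192,"rx":-0.001,"ry":-0.002,"rz":-0.002  rows 2.3
"tx":0.394,"ty":0.232,"tz":-0.191,"rx":-0.002,"ry":-0.002,"rz":0.192  rows 5.5
"tx":0.393,"ty":0.232,"tz":-0.031,"rx":-0.002,"ry":-0.002,"rz":0.192  rows 1.9
"tx":0.393,"ty":0.233,"tz":0.098,"rx":-0.002,"ry":-0.002,"rz":0.192  rows 1.5
```

```bash
python3 -m creep '[{"tx":0,"ty":0,"tz":0,"rx":0,"ry":0,"rz":0,"grip":0.85},{"tx":0,"ty":0,"tz":0,"rx":0,"ry":0,"rz":0,"grip":0.85},{"tx":-0.007,"ty":0.003,"tz":-0.19,"rx":0,"ry":0,"rz":0,"grip":0.85},{"tx":-0.007,"ty":0.003,"tz":-0.19,"rx":0,"ry":0,"rz":0,"grip":0.85},{"tx":-0.007,"ty":0.003,"tz":-0.19,"rx":0,"ry":0,"rz":0,"grip":0.85},{"tx":0.394,"ty":0.232,"tz":-0.19,"rx":0,"ry":0,"rz":0.192,"grip":0.85},{"tx":0.394,"ty":0.232,"tz":-0.19,"rx":0,"ry":0,"rz":0.192,"grip":0.85},{"tx":0.394,"ty":0.232,"tz":-0.19,"rx":0,"ry":0,"rz":0.192,"grip":0.85},{"tx":0.394,"ty":0.232,"tz":-0.19,"rx":0,"ry":0,"rz":0.192,"grip":0.85},{"tx":0.394,"ty":0.232,"tz":-0.19,"rx":0,"ry":0,"rz":0.192,"grip":0.85},{"tx":0.394,"ty":0.232,"tz":-0.19,"rx":0,"ry":0,"rz":0.192,"grip":0.85},{"tx":0.394,"ty":0.232,"tz":-0.19,"rx":0,"ry":0,"rz":0.192,"grip":0.85},{"tx":0.394,"ty":0.232,"tz":-0.19,"rx":0,"ry":0,"rz":0.192,"grip":0.85}]' 70
python3 - <<'E'
from h import *
st();look('w5')
way((.444,-.0368,.08,4),(.444,-.0368,.014,4),(.444,-.0368,.16,4),(.52,-.265,.16,4),(.52,-.265,.07,4))
E
```

```text
time_s: 10.1
ee_pos: [0.4479, -0.0313, 0.1664]
orientation: [0.001, 0.679, 0.734, 0.003]
ft_force: [0.5, -0.4, 0.2]
finger_gap: 0.0724
gripper_force: 0.0
10.1 [ 0.4479 -0.0313  0.1664] [0.001 0.679 0.734 0.003] gap 0.0724 gf 0.0 ft [ 0.5 -0.4  0.2] q [-0.65 -0.09  0.64  2.06  0.05  1.15  0.05]
(0.4399,0.0762) D67.5 off 1.3 gap 91 px 256,40 empty 0 border True
(0.4439,-0.0373) D58.1 off 5.7 gap -84 px 251,180 empty 70 border False
(0.5507,-0.0485) D49.4 off 0.2 gap -106 px 374,207 empty 0 border False
(0.6478,-0.0462) D60.2 off 2.0 gap 14 px 483,213 empty 0 border True
"tx":-0.003,"ty":-0.010,"tz":0.173,"rx":0.002,"ry":-0.000,"rz":0.002  rows 2.1
"tx":-0.004,"ty":-0.011,"tz":0.305,"rx":0.002,"ry":-0.000,"rz":0.002  rows 1.6
"tx":-0.003,"ty":-0.009,"tz":0.013,"rx":0.002,"ry":-0.000,"rz":0.002  rows 3.5
"tx":-0.470,"ty":0.107,"tz":0.013,"rx":0.002,"ry":-0.000,"rz":0.002  rows 5.8
"tx":-0.470,"ty":0.106,"tz":0.193,"rx":0.002,"ry":-0.000,"rz":0.002  rows 2.2
```

```bash
python3 -m creep '[{"tx":-0.003,"ty":-0.010,"tz":0.08,"rx":0,"ry":0,"rz":0,"grip":0.85},{"tx":-0.003,"ty":-0.010,"tz":0.16,"rx":0,"ry":0,"rz":0,"grip":0.85},{"tx":-0.003,"ty":-0.010,"tz":0.24,"rx":0,"ry":0,"rz":0,"grip":0.85},{"tx":-0.003,"ty":-0.010,"tz":0.305,"rx":0,"ry":0,"rz":0,"grip":0.85},{"tx":-0.003,"ty":-0.010,"tz":0.305,"rx":0,"ry":0,"rz":0,"grip":0.4},{"tx":-0.003,"ty":-0.010,"tz":0.305,"rx":0,"ry":0,"rz":0,"grip":0.3},{"tx":-0.003,"ty":-0.010,"tz":0.305,"rx":0,"ry":0,"rz":0,"grip":0.3},{"tx":-0.003,"ty":-0.010,"tz":0.305,"rx":0,"ry":0,"rz":0,"grip":0.3},{"tx":-0.003,"ty":-0.010,"tz":0.2,"rx":0,"ry":0,"rz":0,"grip":0.3},{"tx":-0.003,"ty":-0.010,"tz":0.1,"rx":0,"ry":0,"rz":0,"grip":0.3},{"tx":-0.003,"ty":-0.010,"tz":0.01,"rx":0,"ry":0,"rz":0,"grip":0.3},{"tx":-0.003,"ty":-0.010,"tz":0.01,"rx":0,"ry":0,"rz":0,"grip":0.3},{"tx":-0.47,"ty":0.107,"tz":0.01,"rx":0,"ry":0,"rz":0,"grip":0.3},{"tx":-0.47,"ty":0.107,"tz":0.01,"rx":0,"ry":0,"rz":0,"grip":0.3},{"tx":-0.47,"ty":0.107,"tz":0.01,"rx":0,"ry":0,"rz":0,"grip":0.3},{"tx":-0.47,"ty":0.107,"tz":0.01,"rx":0,"ry":0,"rz":0,"grip":0.3},{"tx":-0.47,"ty":0.107,"tz":0.01,"rx":0,"ry":0,"rz":0,"grip":0.3},{"tx":-0.47,"ty":0.107,"tz":0.01,"rx":0,"ry":0,"rz":0,"grip":0.3},{"tx":-0.47,"ty":0.107,"tz":0.1,"rx":0,"ry":0,"rz":0,"grip":0.3},{"tx":-0.47,"ty":0.107,"tz":0.16,"rx":0,"ry":0,"rz":0,"grip":0.3}]' 70
python3 - <<'E'
from h import *
st()
way((.52,-.265,.16,4),(.6604,.076,.16,22))
E
```

```text
time_s: 11.82
ee_pos: [0.5181, -0.2735, 0.0847]
orientation: [0.003, 0.683, 0.73, -0.0]
ft_force: [-0.3, 2.2, -2.9]
finger_gap: 0.0565
gripper_force: 53.2
11.82 [ 0.5181 -0.2735  0.0847] [ 0.003  0.683  0.73  -0.   ] gap 0.0565 gf 53.2 ft [-0.3  2.2 -2.9] q [-0.26  0.42  0.85  1.83 -0.36  1.05  0.79]
"tx":0.016,"ty":0.006,"tz":-0.151,"rx":0.001,"ry":0.002,"rz":-0.001  rows 1.8
"tx":0.678,"ty":0.331,"tz":-0.153,"rx":0.001,"ry":0.002,"rz":-0.101  rows 8.8
```

```bash
python3 -m creep '[{"tx":0,"ty":0,"tz":0.02,"rx":0,"ry":0,"rz":0,"grip":0.75},{"tx":0,"ty":0,"tz":0.02,"rx":0,"ry":0,"rz":0,"grip":0.75},{"tx":0,"ty":0,"tz":-0.07,"rx":0,"ry":0,"rz":0,"grip":0.75},{"tx":0,"ty":0,"tz":-0.15,"rx":0,"ry":0,"rz":0,"grip":0.75},{"tx":0,"ty":0,"tz":-0.15,"rx":0,"ry":0,"rz":0,"grip":0.75},{"tx":0.678,"ty":0.331,"tz":-0.15,"rx":0,"ry":0,"rz":-0.1,"grip":0.75},{"tx":0.678,"ty":0.331,"tz":-0.15,"rx":0,"ry":0,"rz":-0.1,"grip":0.75},{"tx":0.678,"ty":0.331,"tz":-0.15,"rx":0,"ry":0,"rz":-0.1,"grip":0.75},{"tx":0.678,"ty":0.331,"tz":-0.15,"rx":0,"ry":0,"rz":-0.1,"grip":0.75},{"tx":0.678,"ty":0.331,"tz":-0.15,"rx":0,"ry":0,"rz":-0.1,"grip":0.75},{"tx":0.678,"ty":0.331,"tz":-0.15,"rx":0,"ry":0,"rz":-0.1,"grip":0.75},{"tx":0.678,"ty":0.331,"tz":-0.15,"rx":0,"ry":0,"rz":-0.1,"grip":0.75},{"tx":0.678,"ty":0.331,"tz":-0.15,"rx":0,"ry":0,"rz":-0.1,"grip":0.75},{"tx":0.678,"ty":0.331,"tz":-0.15,"rx":0,"ry":0,"rz":-0.1,"grip":0.75},{"tx":0.678,"ty":0.331,"tz":-0.15,"rx":0,"ry":0,"rz":-0.1,"grip":0.75},{"tx":0.678,"ty":0.331,"tz":-0.15,"rx":0,"ry":0,"rz":-0.1,"grip":0.75}]' 70
python3 - <<'E'
from h import *
st();look('w6')
way((.6604,.076,.016,22),(.6604,.076,.16,22),(.55,-.265,.16,22),(.55,-.265,.08,22))
E
```

```text
time_s: 13.15
ee_pos: [0.6597, 0.0863, 0.1612]
orientation: [0.002, 0.555, 0.832, 0.001]
ft_force: [1.1, -1.0, 1.0]
finger_gap: 0.0644
gripper_force: 0.0
13.15 [0.6597 0.0863 0.1612] [0.002 0.555 0.832 0.001] gap 0.0644 gf 0.0 ft [ 1.1 -1.   1. ] q [-0.68  0.46  0.68  1.54 -0.3   1.24  0.44]
(0.5528,0.1714) D55.1 off 3.2 gap 97 px 162,24 empty 90 border True
(0.4540,0.0796) D61.2 off 8.0 gap -163 px 11,90 empty 170 border True
(0.6609,0.0767) D46.1 off 4.2 gap 107 px 253,196 empty 70 border False
(0.5519,-0.0475) D49.5 off 0.4 gap -33 px 88,269 empty 0 border False
(0.6485,-0.0459) D57.4 off 9.5 gap -174 px 201,305 empty 130 border False
"tx":-0.012,"ty":-0.004,"tz":0.290,"rx":0.001,"ry":0.001,"rz":0.001  rows 3.5
"tx":-0.013,"ty":-0.003,"tz":0.002,"rx":0.001,"ry":0.001,"rz":0.001  rows 3.5
"tx":-0.561,"ty":-0.466,"tz":0.002,"rx":0.001,"ry":0.001,"rz":0.001  rows 8.6
"tx":-0.560,"ty":-0.466,"tz":0.162,"rx":0.001,"ry":0.001,"rz":0.001  rows 1.9
```

```bash
python3 -m creep '[{"tx":-0.014,"ty":-0.004,"tz":0.08,"rx":0,"ry":0,"rz":0,"grip":0.75},{"tx":-0.014,"ty":-0.004,"tz":0.16,"rx":0,"ry":0,"rz":0,"grip":0.75},{"tx":-0.014,"ty":-0.004,"tz":0.23,"rx":0,"ry":0,"rz":0,"grip":0.75},{"tx":-0.014,"ty":-0.004,"tz":0.29,"rx":0,"ry":0,"rz":0,"grip":0.75},{"tx":-0.014,"ty":-0.004,"tz":0.29,"rx":0,"ry":0,"rz":0,"grip":0.4},{"tx":-0.014,"ty":-0.004,"tz":0.29,"rx":0,"ry":0,"rz":0,"grip":0.2},{"tx":-0.014,"ty":-0.004,"tz":0.29,"rx":0,"ry":0,"rz":0,"grip":0.2},{"tx":-0.014,"ty":-0.004,"tz":0.29,"rx":0,"ry":0,"rz":0,"grip":0.2},{"tx":-0.014,"ty":-0.004,"tz":0.2,"rx":0,"ry":0,"rz":0,"grip":0.2},{"tx":-0.014,"ty":-0.004,"tz":0.1,"rx":0,"ry":0,"rz":0,"grip":0.2},{"tx":-0.014,"ty":-0.004,"tz":0,"rx":0,"ry":0,"rz":0,"grip":0.2},{"tx":-0.56,"ty":-0.466,"tz":0,"rx":0,"ry":0,"rz":0,"grip":0.2},{"tx":-0.56,"ty":-0.466,"tz":0,"rx":0,"ry":0,"rz":0,"grip":0.2},{"tx":-0.56,"ty":-0.466,"tz":0,"rx":0,"ry":0,"rz":0,"grip":0.2},{"tx":-0.56,"ty":-0.466,"tz":0,"rx":0,"ry":0,"rz":0,"grip":0.2},{"tx":-0.56,"ty":-0.466,"tz":0,"rx":0,"ry":0,"rz":0,"grip":0.2},{"tx":-0.56,"ty":-0.466,"tz":0,"rx":0,"ry":0,"rz":0,"grip":0.2},{"tx":-0.56,"ty":-0.466,"tz":0,"rx":0,"ry":0,"rz":0,"grip":0.2},{"tx":-0.56,"ty":-0.466,"tz":0,"rx":0,"ry":0,"rz":0,"grip":0.2},{"tx":-0.56,"ty":-0.466,"tz":0.1,"rx":0,"ry":0,"rz":0,"grip":0.2}]' 70
python3 - <<'E'
from h import *
st()
way((.55,-.265,.085,22),(.54,-.26,.16,22),(.5535,.186,.16,-84),(.5535,.186,.16,90))
E
```

```text
time_s: 14.87
ee_pos: [0.5502, -0.2708, 0.1284]
orientation: [0.008, 0.562, 0.827, 0.0]
ft_force: [1.3, -2.1, -0.5]
finger_gap: 0.0437
gripper_force: 72.0
14.87 [ 0.5502 -0.2708  0.1284] [0.008 0.562 0.827 0.   ] gap 0.0437 gf 72.0 ft [ 1.3 -2.1 -0.5] q [-0.24  0.4   0.81  1.73 -0.32  1.13  1.04]
"tx":0.012,"ty":0.003,"tz":0.087,"rx":0.003,"ry":0.004,"rz":-0.002  rows 1.0
"tx":0.027,"ty":-0.010,"tz":-0.064,"rx":0.003,"ry":0.004,"rz":-0.002  rows 1.8
"tx":0.846,"ty":0.343,"tz":-0.071,"rx":-0.000,"ry":0.006,"rz":-0.413  rows 10.7
"tx":0.846,"ty":0.343,"tz":-0.071,"rx":0.000,"ry":0.006,"rz":-0.380  rows 0.8
```

```bash
python3 -m creep '[{"tx":0.01,"ty":0.003,"tz":0.09,"rx":0,"ry":0,"rz":0,"grip":0.2},{"tx":0.01,"ty":0.003,"tz":0.09,"rx":0,"ry":0,"rz":0,"grip":0.75},{"tx":0.01,"ty":0.003,"tz":0.09,"rx":0,"ry":0,"rz":0,"grip":0.75},{"tx":0.01,"ty":0.003,"tz":0,"rx":0,"ry":0,"rz":0,"grip":0.9},{"tx":0.01,"ty":0.003,"tz":-0.07,"rx":0,"ry":0,"rz":0,"grip":0.9},{"tx":0.01,"ty":0.003,"tz":-0.07,"rx":0,"ry":0,"rz":0,"grip":0.9},{"tx":0.846,"ty":0.343,"tz":-0.07,"rx":0,"ry":0.006,"rz":-0.4,"grip":0.9},{"tx":0.846,"ty":0.343,"tz":-0.07,"rx":0,"ry":0.006,"rz":-0.4,"grip":0.9},{"tx":0.846,"ty":0.343,"tz":-0.07,"rx":0,"ry":0.006,"rz":-0.4,"grip":0.9},{"tx":0.846,"ty":0.343,"tz":-0.07,"rx":0,"ry":0.006,"rz":-0.4,"grip":0.9},{"tx":0.846,"ty":0.343,"tz":-0.07,"rx":0,"ry":0.006,"rz":-0.4,"grip":0.9},{"tx":0.846,"ty":0.343,"tz":-0.07,"rx":0,"ry":0.006,"rz":-0.4,"grip":0.9},{"tx":0.846,"ty":0.343,"tz":-0.07,"rx":0,"ry":0.006,"rz":-0.4,"grip":0.9},{"tx":0.846,"ty":0.343,"tz":-0.07,"rx":0,"ry":0.006,"rz":-0.4,"grip":0.9},{"tx":0.846,"ty":0.343,"tz":-0.07,"rx":0,"ry":0.006,"rz":-0.4,"grip":0.9},{"tx":0.846,"ty":0.343,"tz":-0.07,"rx":0,"ry":0.006,"rz":-0.4,"grip":0.9},{"tx":0.846,"ty":0.343,"tz":-0.07,"rx":0,"ry":0.006,"rz":-0.4,"grip":0.9},{"tx":0.846,"ty":0.343,"tz":-0.07,"rx":0,"ry":0.006,"rz":-0.4,"grip":0.9},{"tx":0.846,"ty":0.343,"tz":-0.07,"rx":0,"ry":0.006,"rz":-0.4,"grip":0.9}]' 70
python3 - <<'E'
from h import *
st();look('w7')
way((.5535,.186,.012,96),(.5535,.186,.16,96),(.50,-.26,.16,96))
E
```

```text
time_s: 16.45
ee_pos: [0.5499, 0.1999, 0.1576]
orientation: [-0.005, -0.039, 0.999, 0.005]
ft_force: [0.2, -0.5, -0.5]
finger_gap: 0.0771
gripper_force: 0.0
16.45 [0.5499 0.1999 0.1576] [-0.005 -0.039  0.999  0.005] gap 0.0771 gf 0.0 ft [ 0.2 -0.5 -0.5] q [-0.75  0.26  0.42  1.74 -0.13  1.17  1.36]
(0.4396,0.0775) D68.1 off 6.9 gap -177 px 95,35 empty 80 border True
(0.4529,0.1865) D41.8 off 4.3 gap 66 px 243,54 empty 70 border False
(0.5524,0.1865) D64.0 off 6.7 gap 5 px 239,180 empty 70 border False
"tx":-0.008,"ty":-0.025,"tz":0.290,"rx":0.003,"ry":-0.003,"rz":-0.010  rows 3.5
"tx":-0.005,"ty":-0.022,"tz":-0.006,"rx":0.003,"ry":-0.003,"rz":-0.010  rows 3.5
"tx":0.167,"ty":-0.904,"tz":-0.012,"rx":0.003,"ry":-0.003,"rz":-0.010  rows 10.8
```

```bash
python3 -m creep '[{"tx":-0.006,"ty":-0.024,"tz":0.08,"rx":0,"ry":0,"rz":-0.01,"grip":0.9},{"tx":-0.006,"ty":-0.024,"tz":0.16,"rx":0,"ry":0,"rz":-0.01,"grip":0.9},{"tx":-0.006,"ty":-0.024,"tz":0.23,"rx":0,"ry":0,"rz":-0.01,"grip":0.9},{"tx":-0.006,"ty":-0.024,"tz":0.29,"rx":0,"ry":0,"rz":-0.01,"grip":0.9},{"tx":-0.006,"ty":-0.024,"tz":0.29,"rx":0,"ry":0,"rz":-0.01,"grip":0.5},{"tx":-0.006,"ty":-0.024,"tz":0.29,"rx":0,"ry":0,"rz":-0.01,"grip":0.4},{"tx":-0.006,"ty":-0.024,"tz":0.29,"rx":0,"ry":0,"rz":-0.01,"grip":0.4},{"tx":-0.006,"ty":-0.024,"tz":0.29,"rx":0,"ry":0,"rz":-0.01,"grip":0.4},{"tx":-0.006,"ty":-0.024,"tz":0.2,"rx":0,"ry":0,"rz":-0.01,"grip":0.4},{"tx":-0.006,"ty":-0.024,"tz":0.1,"rx":0,"ry":0,"rz":-0.01,"grip":0.4},{"tx":-0.006,"ty":-0.024,"tz":0,"rx":0,"ry":0,"rz":-0.01,"grip":0.4},{"tx":0.167,"ty":-0.9,"tz":-0.01,"rx":0,"ry":0,"rz":-0.01,"grip":0.4},{"tx":0.167,"ty":-0.9,"tz":-0.01,"rx":0,"ry":0,"rz":-0.01,"grip":0.4},{"tx":0.167,"ty":-0.9,"tz":-0.01,"rx":0,"ry":0,"rz":-0.01,"grip":0.4},{"tx":0.167,"ty":-0.9,"tz":-0.01,"rx":0,"ry":0,"rz":-0.01,"grip":0.4},{"tx":0.167,"ty":-0.9,"tz":-0.01,"rx":0,"ry":0,"rz":-0.01,"grip":0.4},{"tx":0.167,"ty":-0.9,"tz":-0.01,"rx":0,"ry":0,"rz":-0.01,"grip":0.4},{"tx":0.167,"ty":-0.9,"tz":-0.01,"rx":0,"ry":0,"rz":-0.01,"grip":0.4},{"tx":0.167,"ty":-0.9,"tz":-0.01,"rx":0,"ry":0,"rz":-0.01,"grip":0.4},{"tx":0.167,"ty":-0.9,"tz":-0.01,"rx":0,"ry":0,"rz":-0.01,"grip":0.4}]' 70
python3 - <<'E'
from h import *
st()
way((.50,-.25,.16,96),(.50,-.25,.09,96),(.4529,.1865,.16,30),(.4529,.1865,.16,-24))
E
```

```text
time_s: 18.17
ee_pos: [0.5055, -0.1905, 0.1542]
orientation: [-0.006, -0.05, 0.999, 0.005]
ft_force: [1.1, 0.0, -2.3]
finger_gap: 0.0616
gripper_force: 78.5
18.17 [ 0.5055 -0.1905  0.1542] [-0.006 -0.05   0.999  0.005] gap 0.0616 gf 78.5 ft [ 1.1  0.  -2.3] q [-0.3   0.19  0.68  1.85 -0.14  1.16  2.1 ]
"tx":0.023,"ty":-0.117,"tz":-0.012,"rx":0.003,"ry":-0.004,"rz":-0.002  rows 1.4
"tx":0.021,"ty":-0.118,"tz":0.128,"rx":0.003,"ry":-0.004,"rz":-0.002  rows 1.7
"tx":0.029,"ty":0.761,"tz":-0.004,"rx":0.001,"ry":-0.005,"rz":0.365  rows 10.7
"tx":0.029,"ty":0.761,"tz":-0.004,"rx":0.005,"ry":-0.002,"rz":-0.335  rows 17.6
```

```bash
python3 -m creep '[{"tx":0.02,"ty":-0.11,"tz":0,"rx":0,"ry":0,"rz":0,"grip":0.4},{"tx":0.02,"ty":-0.117,"tz":0,"rx":0,"ry":0,"rz":0,"grip":0.4},{"tx":0.02,"ty":-0.117,"tz":0.08,"rx":0,"ry":0,"rz":0,"grip":0.4},{"tx":0.02,"ty":-0.117,"tz":0.13,"rx":0,"ry":0,"rz":0,"grip":0.4},{"tx":0.02,"ty":-0.117,"tz":0.13,"rx":0,"ry":0,"rz":0,"grip":0.9},{"tx":0.02,"ty":-0.117,"tz":0.13,"rx":0,"ry":0,"rz":0,"grip":0.9},{"tx":0.02,"ty":-0.117,"tz":0.05,"rx":0,"ry":0,"rz":0,"grip":0.9},{"tx":0.02,"ty":-0.117,"tz":0,"rx":0,"ry":0,"rz":0,"grip":0.9},{"tx":0.02,"ty":-0.117,"tz":0,"rx":0,"ry":0,"rz":0,"grip":0.9}]' 70
python3 - <<'E'
from h import *
st()
way((.4529,.1865,.16,30))
E
```

```text
time_s: 18.92
ee_pos: [0.507, -0.2496, 0.1612]
orientation: [-0.001, -0.051, 0.999, 0.002]
ft_force: [1.4, -0.8, 0.4]
finger_gap: 0.0771
gripper_force: 0.0
18.92 [ 0.507  -0.2496  0.1612] [-0.001 -0.051  0.999  0.002] gap 0.0771 gf 0.0 ft [ 1.4 -0.8  0.4] q [-0.21  0.24  0.72  1.8  -0.17  1.17  2.23]
"tx":0.019,"ty":0.879,"tz":0.006,"rx":0.001,"ry":-0.001,"rz":0.366  rows 10.5
```

```bash
python3 -m creep '[{"tx":0.019,"ty":0.879,"tz":0,"rx":0,"ry":0,"rz":0.667,"grip":0.7},{"tx":0.019,"ty":0.879,"tz":0,"rx":0,"ry":0,"rz":0.667,"grip":0.7},{"tx":0.019,"ty":0.879,"tz":0,"rx":0,"ry":0,"rz":0.667,"grip":0.7},{"tx":0.019,"ty":0.879,"tz":0,"rx":0,"ry":0,"rz":0.667,"grip":0.7},{"tx":0.019,"ty":0.879,"tz":0,"rx":0,"ry":0,"rz":0.667,"grip":0.7},{"tx":0.019,"ty":0.879,"tz":0,"rx":0,"ry":0,"rz":0.667,"grip":0.7},{"tx":0.019,"ty":0.879,"tz":0,"rx":0,"ry":0,"rz":0.667,"grip":0.7},{"tx":0.019,"ty":0.879,"tz":0,"rx":0,"ry":0,"rz":0.667,"grip":0.7},{"tx":0.019,"ty":0.879,"tz":0,"rx":0,"ry":0,"rz":0.667,"grip":0.7},{"tx":0.019,"ty":0.879,"tz":0,"rx":0,"ry":0,"rz":0.667,"grip":0.7},{"tx":0.019,"ty":0.879,"tz":0,"rx":0,"ry":0,"rz":0.667,"grip":0.7},{"tx":0.019,"ty":0.879,"tz":0,"rx":0,"ry":0,"rz":0.667,"grip":0.7},{"tx":0.019,"ty":0.879,"tz":0,"rx":0,"ry":0,"rz":0.667,"grip":0.7},{"tx":0.019,"ty":0.879,"tz":0,"rx":0,"ry":0,"rz":0.667,"grip":0.7},{"tx":0.019,"ty":0.879,"tz":0,"rx":0,"ry":0,"rz":0.667,"grip":0.7},{"tx":0.019,"ty":0.879,"tz":0,"rx":0,"ry":0,"rz":0.667,"grip":0.7},{"tx":0.019,"ty":0.879,"tz":0,"rx":0,"ry":0,"rz":0.667,"grip":0.7},{"tx":0.019,"ty":0.879,"tz":0,"rx":0,"ry":0,"rz":0.667,"grip":0.7},{"tx":0.019,"ty":0.879,"tz":0,"rx":0,"ry":0,"rz":0.667,"grip":0.7},{"tx":0.019,"ty":0.879,"tz":0,"rx":0,"ry":0,"rz":0.667,"grip":0.7}]' 70
python3 - <<'E'
from h import *
st();look('w8')
way((.4529,.1865,.0165,-24),(.4529,.1865,.16,-24),(.48,-.24,.16,-24))
E
```

```text
time_s: 20.58
ee_pos: [0.4499, 0.1897, 0.1596]
orientation: [-0.007, 0.84, 0.542, -0.002]
ft_force: [0.7, 0.3, -0.2]
finger_gap: 0.0596
gripper_force: 0.0
20.58 [0.4499 0.1897 0.1596] [-0.007  0.84   0.542 -0.002] gap 0.0596 gf 0.0 ft [ 0.7  0.3 -0.2] q [-0.85  0.04  0.42  1.97 -0.03  1.14 -0.84]
(0.4531,0.1865) D42.0 off 4.0 gap 73 px 265,189 empty 70 border False
(0.4377,0.0766) D66.3 off 5.2 gap -19 px 292,296 empty 50 border False
"tx":-0.005,"ty":0.013,"tz":0.285,"rx":-0.005,"ry":-0.001,"rz":-0.001  rows 3.4
"tx":-0.003,"ty":0.008,"tz":-0.002,"rx":-0.005,"ry":-0.001,"rz":-0.001  rows 3.4
"tx":-0.760,"ty":0.406,"tz":-0.011,"rx":-0.005,"ry":-0.001,"rz":-0.001  rows 10.2
```

```bash
python3 -m creep '[{"tx":-0.005,"ty":0.013,"tz":0.08,"rx":0,"ry":0,"rz":-0.02,"grip":0.7},{"tx":-0.005,"ty":0.013,"tz":0.16,"rx":0,"ry":0,"rz":-0.02,"grip":0.7},{"tx":-0.005,"ty":0.013,"tz":0.23,"rx":0,"ry":0,"rz":-0.02,"grip":0.7},{"tx":-0.005,"ty":0.013,"tz":0.285,"rx":0,"ry":0,"rz":-0.02,"grip":0.7},{"tx":-0.005,"ty":0.013,"tz":0.285,"rx":0,"ry":0,"rz":-0.02,"grip":0.4},{"tx":-0.005,"ty":0.013,"tz":0.285,"rx":0,"ry":0,"rz":-0.02,"grip":0.2},{"tx":-0.005,"ty":0.013,"tz":0.285,"rx":0,"ry":0,"rz":-0.02,"grip":0.2},{"tx":-0.005,"ty":0.013,"tz":0.285,"rx":0,"ry":0,"rz":-0.02,"grip":0.2},{"tx":-0.005,"ty":0.013,"tz":0.2,"rx":0,"ry":0,"rz":-0.02,"grip":0.2},{"tx":-0.005,"ty":0.013,"tz":0.1,"rx":0,"ry":0,"rz":-0.02,"grip":0.2},{"tx":-0.005,"ty":0.013,"tz":0,"rx":0,"ry":0,"rz":-0.02,"grip":0.2},{"tx":-0.76,"ty":0.406,"tz":-0.01,"rx":0,"ry":0,"rz":-0.02,"grip":0.2},{"tx":-0.76,"ty":0.406,"tz":-0.01,"rx":0,"ry":0,"rz":-0.02,"grip":0.2},{"tx":-0.76,"ty":0.406,"tz":-0.01,"rx":0,"ry":0,"rz":-0.02,"grip":0.2},{"tx":-0.76,"ty":0.406,"tz":-0.01,"rx":0,"ry":0,"rz":-0.02,"grip":0.2},{"tx":-0.76,"ty":0.406,"tz":-0.01,"rx":0,"ry":0,"rz":-0.02,"grip":0.2},{"tx":-0.76,"ty":0.406,"tz":-0.01,"rx":0,"ry":0,"rz":-0.02,"grip":0.2},{"tx":-0.76,"ty":0.406,"tz":-0.01,"rx":0,"ry":0,"rz":-0.02,"grip":0.2},{"tx":-0.76,"ty":0.406,"tz":-0.01,"rx":0,"ry":0,"rz":-0.02,"grip":0.2},{"tx":-0.76,"ty":0.406,"tz":-0.01,"rx":0,"ry":0,"rz":-0.02,"grip":0.2}]' 70
python3 - <<'E'
from h import *
st()
way((.49,-.25,.16,-24),(.49,-.25,.09,-24))
E
```

```text
time_s: 22.3
ee_pos: [0.4743, -0.1908, 0.1564]
orientation: [-0.008, 0.822, 0.57, -0.003]
ft_force: [0.6, 0.4, -0.2]
finger_gap: 0.0396
gripper_force: 71.0
22.3 [ 0.4743 -0.1908  0.1564] [-0.008  0.822  0.57  -0.003] gap 0.0396 gf 71.0 ft [ 0.6  0.4 -0.2] q [-0.42  0.13  0.81  1.92 -0.1   1.15  0.07]
"tx":-0.100,"ty":0.071,"tz":-0.009,"rx":-0.005,"ry":-0.001,"rz":0.019  rows 1.5
"tx":-0.100,"ty":0.073,"tz":0.131,"rx":-0.005,"ry":-0.001,"rz":0.019  rows 1.7
```

```bash
python3 -m creep '[{"tx":-0.1,"ty":0.072,"tz":0,"rx":0,"ry":0,"rz":0,"grip":0.2},{"tx":-0.1,"ty":0.072,"tz":0,"rx":0,"ry":0,"rz":0,"grip":0.2},{"tx":-0.1,"ty":0.072,"tz":0.08,"rx":0,"ry":0,"rz":0,"grip":0.2},{"tx":-0.1,"ty":0.072,"tz":0.13,"rx":0,"ry":0,"rz":0,"grip":0.2},{"tx":-0.1,"ty":0.072,"tz":0.13,"rx":0,"ry":0,"rz":0,"grip":0.7},{"tx":-0.1,"ty":0.072,"tz":0.13,"rx":0,"ry":0,"rz":0,"grip":0.7},{"tx":-0.1,"ty":0.072,"tz":0.05,"rx":0,"ry":0,"rz":0,"grip":0.7},{"tx":-0.1,"ty":0.072,"tz":-0.03,"rx":0,"ry":0,"rz":0,"grip":0.5},{"tx":0,"ty":0.03,"tz":-0.1,"rx":0,"ry":0,"rz":0,"grip":0.5},{"tx":0,"ty":0.03,"tz":-0.2,"rx":0,"ry":0,"rz":0,"grip":0.5},{"tx":0,"ty":0.03,"tz":-0.3,"rx":0,"ry":0,"rz":0,"grip":0.5},{"tx":0,"ty":0.03,"tz":-0.3,"rx":0,"ry":0,"rz":0,"grip":0.5},{"tx":0,"ty":0.03,"tz":-0.3,"rx":0,"ry":0,"rz":0,"grip":0.5}]' 70
python3 - <<'E'
from h import *
st();look('w9')
way((.5202,-.4395,.40,-84.2,14),(.5202,-.4395,.40,-84.2,-14))
E
```

```text
time_s: 23.38
ee_pos: [0.4945, -0.1966, 0.3151]
orientation: [-0.003, 0.822, 0.57, 0.002]
ft_force: [0.2, -0.3, -0.0]
finger_gap: 0.0431
gripper_force: 0.0
23.38 [ 0.4945 -0.1966  0.3151] [-0.003  0.822  0.57   0.002] gap 0.0431 gf 0.0 ft [ 0.2 -0.3 -0. ] q [-0.47  0.04  0.84  1.66 -0.03  1.46  0.01]
(0.5517,-0.0509) D47.5 off 8.6 gap 69 px 259,15 empty 140 border True
"tx":-0.435,"ty":0.220,"tz":-0.181,"rx":0.067,"ry":0.043,"rz":0.352  rows 9.1
"tx":-0.435,"ty":0.220,"tz":-0.181,"rx":-0.072,"ry":-0.044,"rz":0.352  rows 3.9
```

View pics/w9.png

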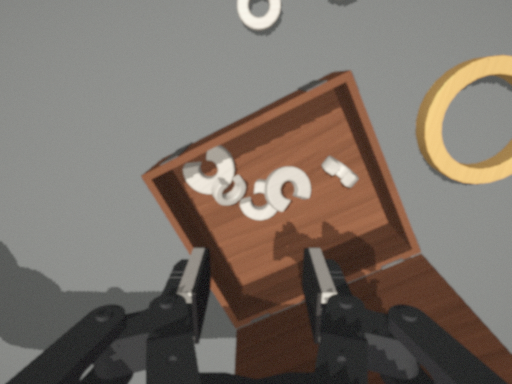

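The box view shows all five broken discs inside: (208,170), (228,190), (259,203), (288,188) and (340,172). Next I close the lid.

Run:
```python
from h import *
way((.495,-.20,.43,-60),(.523,-.465,.41,-84.2,14))
```

```text
"tx":-0.004,"ty":0.004,"tz":-0.237,"rx":-0.003,"ry":-0.001,"rz":0.219  rows 5.5
"tx":-0.481,"ty":0.243,"tz":-0.201,"rx":0.067,"ry":0.043,"rz":0.352  rows 6.4
```

```bash
python3 -m creep '[{"tx":0,"ty":0,"tz":-0.23,"rx":0,"ry":0,"rz":0.219,"grip":0.5},{"tx":0,"ty":0,"tz":-0.23,"rx":0,"ry":0,"rz":0.219,"grip":0.5},{"tx":0,"ty":0,"tz":-0.23,"rx":0,"ry":0,"rz":0.219,"grip":0.5},{"tx":-0.24,"ty":0.12,"tz":-0.23,"rx":0.03,"ry":0.02,"rz":0.29,"grip":0.5},{"tx":-0.24,"ty":0.12,"tz":-0.23,"rx":0.03,"ry":0.02,"rz":0.29,"grip":0.5},{"tx":-0.24,"ty":0.12,"tz":-0.23,"rx":0.03,"ry":0.02,"rz":0.29,"grip":0.5},{"tx":-0.24,"ty":0.12,"tz":-0.23,"rx":0.03,"ry":0.02,"rz":0.29,"grip":0.5},{"tx":-0.481,"ty":0.243,"tz":-0.2,"rx":0.067,"ry":0.043,"rz":0.352,"grip":0.5},{"tx":-0.481,"ty":0.243,"tz":-0.2,"rx":0.067,"ry":0.043,"rz":0.352,"grip":0.5},{"tx":-0.481,"ty":0.243,"tz":-0.2,"rx":0.067,"ry":0.043,"rz":0.352,"grip":0.5},{"tx":-0.481,"ty":0.243,"tz":-0.2,"rx":0.067,"ry":0.043,"rz":0.352,"grip":0.5},{"tx":-0.481,"ty":0.243,"tz":-0.2,"rx":0.067,"ry":0.043,"rz":0.352,"grip":0.5},{"tx":-0.481,"ty":0.243,"tz":-0.2,"rx":0.067,"ry":0.043,"rz":0.352,"grip":0.5},{"tx":-0.481,"ty":0.243,"tz":-0.2,"rx":0.067,"ry":0.043,"rz":0.352,"grip":0.5}]' 70
python3 - <<'E'
from h import *
p,d,i=cam('wrist'); st(); cv2.imwrite('pics/w10.png',cv2.cvtColor(p,cv2.COLOR_RGB2BGR))
P=cloud(d,i); s=robot.get_state(); q=s['orientation']; R0=R.from_quat([q[1],q[2],q[3],q[0]])
Q=R0.inv().apply((P-s['ee_pos']).reshape(-1,3)).reshape(P.shape)
m=(d>.05)&(P[...,2]>.25)&(P[...,2]<.31)&(P[...,1]<-.41)&(P[...,1]>-.47)&(abs(P[...,0]-.52)<.07)
k=P[m]; print('bar',m.sum(),k.mean(0),np.percentile(k[:,2],[5,50,95]),cv2.minAreaRect((k[:,:2]*1000).astype(np.float32)))
m=(d>.05)&(P[...,2]>.15)&(P[...,2]<.32)&(P[...,1]<-.36)&(P[...,1]>-.40); k=P[m]; print('lid',m.sum(),np.percentile(k[:,2],[1,99]),k.mean(0))
E
```

```text
time_s: 24.6
ee_pos: [0.5218, -0.4639, 0.404]
orientation: [-0.123, 0.991, 0.049, -0.011]
ft_force: [1.0, 0.2, 0.1]
finger_gap: 0.0428
gripper_force: 0.0
24.65 [ 0.5223 -0.4631  0.4045] [-0.122  0.991  0.05  -0.011] gap 0.0428 gf 0.0 ft [0.  0.7 0.5] q [ 0.37  0.7   0.91  0.82 -0.66  2.03 -0.51]
bar 2782 [ 0.52358799 -0.4350995   0.28423068] [0.28128235 0.28453637 0.28612369] ((519.26806640625, -424.8950500488281), (119.5599365234375, 38.73660659790039), 5.575756072998047)
lid 12742 [0.15350004 0.30556652] [ 0.55896243 -0.39003197  0.25700912]
```

View pics/w10.png

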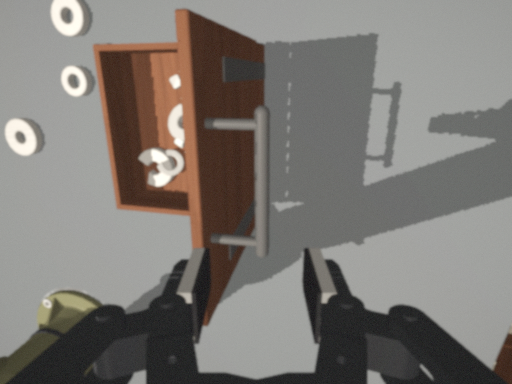

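Run:
```python
from h import *
way((.5203,-.4485,.322,-84.2,14),(.5200,-.4375,.278,-84.2,14))
```

```text
"tx":0.000,"ty":0.012,"tz":0.167,"rx":-0.001,"ry":0.003,"rz":-0.001  rows 2.0
"tx":0.003,"ty":0.012,"tz":0.258,"rx":-0.001,"ry":0.003,"rz":-0.001  rows 1.1
```

```bash
python3 -m creep '[{"tx":0,"ty":0.012,"tz":0.08,"rx":0,"ry":0,"rz":0,"grip":0.4},{"tx":0,"ty":0.012,"tz":0.16,"rx":0,"ry":0,"rz":0,"grip":0.4},{"tx":0,"ty":0.012,"tz":0.21,"rx":0,"ry":0,"rz":0,"grip":0.4},{"tx":0,"ty":0.012,"tz":0.258,"rx":0,"ry":0,"rz":0,"grip":0.4},{"tx":0,"ty":0.012,"tz":0.258,"rx":0,"ry":0,"rz":0,"grip":0.4},{"tx":0,"ty":0.012,"tz":0.258,"rx":0,"ry":0,"rz":0,"grip":0.1},{"tx":0,"ty":0.012,"tz":0.258,"rx":0,"ry":0,"rz":0,"grip":0},{"tx":0,"ty":0.012,"tz":0.258,"rx":0,"ry":0,"rz":0,"grip":0},{"tx":0,"ty":0.012,"tz":0.258,"rx":0,"ry":0,"rz":0,"grip":0}]' 50
python3 - <<'E'
from h import *
st()
s=robot.get_state(); p=np.array(s['ee_pos'])
H=np.array([.5134,-.3762,.086]); u=np.array([-.101,.995,0]); rho=.2047; f=.2568
t0=np.arctan2(p[2]-.086,(p-H)@u)-f
print('radius',np.hypot((p-H)@u,p[2]-.086),'theta',t0)
W=[]
for th in np.linspace(t0,-.01,17)[1:]:
    a=np.radians(14)*th/t0; h=H+rho*np.cos(th+f)*u; h[2]=.086+rho*np.sin(th+f)
    zt=np.sin(a)*u+np.array([0,0,-np.cos(a)]); W.append((*(h+.002*zt),-84.2,np.degrees(a)))
way(*W)
E
```

```text
time_s: 25.4
ee_pos: [0.5189, -0.4391, 0.2791]
orientation: [-0.122, 0.991, 0.05, -0.01]
ft_force: [1.3, 2.1, 4.0]
finger_gap: 0.0091
gripper_force: 49.1
25.4 [ 0.5189 -0.4391  0.2791] [-0.122  0.991  0.05  -0.01 ] gap 0.0091 gf 49.1 ft [1.3 2.1 4. ] q [ 0.21  0.66  0.92  1.16 -0.61  1.77 -0.44]
radius 0.20316996125942832 theta 1.6298995252444415
"tx":0.002,"ty":-0.042,"tz":0.000,"rx":-0.005,"ry":0.002,"rz":-0.001  rows 0.5
"tx":0.002,"ty":-0.083,"tz":0.004,"rx":-0.010,"ry":0.002,"rz":-0.001  rows 0.5
"tx":0.002,"ty":-0.125,"tz":0.011,"rx":-0.015,"ry":0.002,"rz":-0.001  rows 0.5
"tx":0.002,"ty":-0.165,"tz":0.023,"rx":-0.020,"ry":0.002,"rz":-0.001  rows 0.5
"tx":0.002,"ty":-0.203,"tz":0.039,"rx":-0.025,"ry":0.002,"rz":-0.001  rows 0.5
"tx":0.002,"ty":-0.240,"tz":0.059,"rx":-0.030,"ry":0.002,"rz":-0.001  rows 0.5
"tx":0.002,"ty":-0.275,"tz":0.083,"rx":-0.035,"ry":0.002,"rz":-0.001  rows 0.5
"tx":0.002,"ty":-0.307,"tz":0.110,"rx":-0.039,"ry":0.002,"rz":-0.001  rows 0.5
"tx":0.002,"ty":-0.336,"tz":0.140,"rx":-0.044,"ry":0.002,"rz":-0.001  rows 0.5
"tx":0.002,"ty":-0.362,"tz":0.173,"rx":-0.049,"ry":0.002,"rz":-0.001  rows 0.5
"tx":0.002,"ty":-0.385,"tz":0.208,"rx":-0.054,"ry":0.002,"rz":-0.000  rows 0.5
"tx":0.002,"ty":-0.403,"tz":0.246,"rx":-0.059,"ry":0.002,"rz":-0.000  rows 0.5
"tx":0.003,"ty":-0.418,"tz":0.285,"rx":-0.064,"ry":0.002,"rz":-0.000  rows 0.5
"tx":0.003,"ty":-0.429,"tz":0.325,"rx":-0.069,"ry":0.002,"rz":-0.000  rows 0.5
"tx":0.003,"ty":-0.435,"tz":0.367,"rx":-0.074,"ry":0.002,"rz":-0.000  rows 0.5
"tx":0.003,"ty":-0.437,"tz":0.409,"rx":-0.079,"ry":0.002,"rz":-0.000  rows 0.5
```

```bash
python3 -m creep '[{"tx":0.002,"ty":-0.042,"tz":0,"rx":-0.005,"ry":0,"rz":0,"grip":0},{"tx":0.002,"ty":-0.083,"tz":0.004,"rx":-0.01,"ry":0,"rz":0,"grip":0},{"tx":0.002,"ty":-0.125,"tz":0.011,"rx":-0.015,"ry":0,"rz":0,"grip":0},{"tx":0.002,"ty":-0.165,"tz":0.023,"rx":-0.02,"ry":0,"rz":0,"grip":0},{"tx":0.002,"ty":-0.203,"tz":0.039,"rx":-0.025,"ry":0,"rz":0,"grip":0},{"tx":0.002,"ty":-0.24,"tz":0.059,"rx":-0.03,"ry":0,"rz":0,"grip":0},{"tx":0.002,"ty":-0.275,"tz":0.083,"rx":-0.035,"ry":0,"rz":0,"grip":0},{"tx":0.002,"ty":-0.307,"tz":0.11,"rx":-0.039,"ry":0,"rz":0,"grip":0},{"tx":0.002,"ty":-0.336,"tz":0.14,"rx":-0.044,"ry":0,"rz":0,"grip":0},{"tx":0.002,"ty":-0.362,"tz":0.173,"rx":-0.049,"ry":0,"rz":0,"grip":0},{"tx":0.002,"ty":-0.385,"tz":0.208,"rx":-0.054,"ry":0,"rz":0,"grip":0},{"tx":0.002,"ty":-0.403,"tz":0.246,"rx":-0.059,"ry":0,"rz":0,"grip":0},{"tx":0.003,"ty":-0.418,"tz":0.285,"rx":-0.064,"ry":0,"rz":0,"grip":0},{"tx":0.003,"ty":-0.429,"tz":0.325,"rx":-0.069,"ry":0,"rz":0,"grip":0},{"tx":0.003,"ty":-0.429,"tz":0.325,"rx":-0.069,"ry":0,"rz":0,"grip":0}]' 50
python3 - <<'E'
from h import *
st()
s=robot.get_state(); p=np.array(s['ee_pos'])
H=np.array([.5134,-.3762,.086]); u=np.array([-.101,.995,0]); rho=.2047; f=.2568
t0=np.arctan2(p[2]-.086,(p-H)@u)-f
print('radius',np.hypot((p-H)@u,p[2]-.086),'theta',t0)
W=[]
for th in (.1,.0,-.03):
    h=H+rho*np.cos(th+f)*u; h[2]=.086+rho*np.sin(th+f)
    W.append((*(h+[0,0,-.002]),-84.2,0))
way(*W)
E
```

```text
time_s: 26.65
ee_pos: [0.4935, -0.1912, 0.1698]
orientation: [-0.014, 0.999, 0.051, -0.006]
ft_force: [1.5, 0.8, -3.9]
finger_gap: 0.0094
gripper_force: 54.9
26.65 [ 0.4935 -0.1912  0.1698] [-0.014  0.999  0.051 -0.006] gap 0.0094 gf 54.9 ft [ 1.5  0.8 -3.9] q [-0.6   0.21  1.05  1.86 -0.22  1.2  -0.95]
radius 0.20408246135966798 theta 0.16639976002299772
"tx":0.003,"ty":-0.011,"tz":0.029,"rx":-0.009,"ry":0.003,"rz":0.000  rows 0.4
"tx":0.003,"ty":-0.022,"tz":0.068,"rx":-0.009,"ry":0.003,"rz":0.000  rows 0.5
"tx":0.003,"ty":-0.024,"tz":0.080,"rx":-0.009,"ry":0.003,"rz":0.000  rows 0.1
```

```bash
python3 -m creep '[{"tx":0.003,"ty":-0.011,"tz":0.029,"rx":-0.005,"ry":0,"rz":0,"grip":0},{"tx":0.003,"ty":-0.015,"tz":0.045,"rx":-0.009,"ry":0,"rz":0,"grip":0},{"tx":0.003,"ty":-0.019,"tz":0.058,"rx":-0.009,"ry":0,"rz":0,"grip":0},{"tx":0.003,"ty":-0.022,"tz":0.068,"rx":-0.009,"ry":0,"rz":0,"grip":0},{"tx":0.003,"ty":-0.023,"tz":0.075,"rx":-0.009,"ry":0,"rz":0,"grip":0},{"tx":0.003,"ty":-0.023,"tz":0.075,"rx":-0.009,"ry":0,"rz":0,"grip":0}]' 50
python3 - <<'E'
from h import *
st()
s=robot.get_state(); p=np.array(s['ee_pos'])
H=np.array([.5134,-.3762,.086]); u=np.array([-.101,.995,0]); print(np.arctan2(p[2]+.002-.086,(p-H)@u)-.2568)
E
```

```text
time_s: 27.15
ee_pos: [0.4923, -0.1785, 0.1344]
orientation: [-0.003, 0.999, 0.05, -0.007]
ft_force: [-3.8, 6.5, -0.7]
finger_gap: 0.0091
gripper_force: 55.9
27.15 [ 0.4923 -0.1785  0.1344] [-0.003  0.999  0.05  -0.007] gap 0.0091 gf 55.9 ft [-3.8  6.5 -0.7] q [-0.62  0.24  1.03  1.92 -0.23  1.12 -0.97]
-0.00853300235020732
```

```bash
python3 -m creep '[{"tx":0,"ty":0,"tz":0.006,"rx":0,"ry":0,"rz":0,"grip":0},{"tx":0,"ty":0,"tz":0.012,"rx":0,"ry":0,"rz":0,"grip":0},{"tx":0,"ty":0,"tz":0.012,"rx":0,"ry":0,"rz":0,"grip":0}]' 50;  python3 -m creep '[{"tx":0,"ty":0,"tz":0.006,"rx":0,"ry":0,"rz":0,"grip":0},{"tx":0,"ty":0,"tz":0.006,"rx":0,"ry":0,"rz":0,"grip":0},{"tx":0,"ty":0,"tz":0.006,"rx":0,"ry":0,"rz":0,"grip":0}]' 50
```

```text
time_s: 27.4
ee_pos: [0.4923, -0.178, 0.1318]
orientation: [-0.005, 0.999, 0.049, -0.007]
ft_force: [-15.8, 12.4, 28.8]
finger_gap: 0.009
gripper_force: 59.5
time_s: 27.65
ee_pos: [0.4924, -0.178, 0.1315]
orientation: [-0.007, 0.999, 0.049, -0.008]
ft_force: [-23.4, 16.5, 51.9]
finger_gap: 0.0092
gripper_force: 61.8
```

```bash
python3 -m creep '[{"tx":0,"ty":0,"tz":-0.012,"rx":0,"ry":0,"rz":0,"grip":0},{"tx":0,"ty":0,"tz":-0.012,"rx":0,"ry":0,"rz":0,"grip":0.3},{"tx":0,"ty":0,"tz":-0.012,"rx":0,"ry":0,"rz":0,"grip":0.35},{"tx":0,"ty":0,"tz":-0.06,"rx":0,"ry":0,"rz":0,"grip":0.35},{"tx":0,"ty":0,"tz":-0.14,"rx":0,"ry":0,"rz":0,"grip":0.35},{"tx":0,"ty":0,"tz":-0.2,"rx":0,"ry":0,"rz":0,"grip":0.35},{"tx":0,"ty":0,"tz":-0.2,"rx":0,"ry":0,"rz":0,"grip":0.35}]' 50
python3 - <<'E'
from h import *
st(); way((.44,.0766,.18,-25))
p,d,i=cam('top'); P=cloud(d,i); q=P[(d>.5)&(P[...,2]>.07)&(P[...,2]<.13)&(P[...,1]<-.2)&(P[...,1]>-.36)&(abs(P[...,0]-.51)<.1)]
for _ in range(4):
    A=np.c_[q[:,:2],np.ones(len(q))]; c,*_=np.linalg.lstsq(A,q[:,2],rcond=None); r=q[:,2]-A@c; q=q[abs(r)<2*r.std()]
print('plane',c,len(q))
E
```

```text
time_s: 28.23
ee_pos: [0.4979, -0.1832, 0.2318]
orientation: [0.0, 0.999, 0.048, 0.0]
ft_force: [1.5, -0.2, -0.2]
finger_gap: 0.0301
gripper_force: 0.0
28.23 [ 0.4979 -0.1832  0.2318] [0.    0.999 0.048 0.   ] gap 0.0301 gf 0.0 ft [ 1.5 -0.2 -0.2] q [-0.7   0.1   1.08  1.8  -0.1   1.29 -1.07]
"tx":-0.065,"ty":-0.528,"tz":0.103,"rx":0.000,"ry":0.000,"rz":-0.330  rows 8.3
plane [0.00103971 0.00674379 0.0993564 ] 698
```

```bash
python3 -m creep '[{"tx":-0.065,"ty":-0.528,"tz":0.1,"rx":0,"ry":0,"rz":-0.33,"grip":0.95},{"tx":-0.065,"ty":-0.528,"tz":0.1,"rx":0,"ry":0,"rz":-0.33,"grip":0.95},{"tx":-0.065,"ty":-0.528,"tz":0.1,"rx":0,"ry":0,"rz":-0.33,"grip":0.95},{"tx":-0.065,"ty":-0.528,"tz":0.1,"rx":0,"ry":0,"rz":-0.33,"grip":0.95},{"tx":-0.065,"ty":-0.528,"tz":0.1,"rx":0,"ry":0,"rz":-0.33,"grip":0.95},{"tx":-0.065,"ty":-0.528,"tz":0.1,"rx":0,"ry":0,"rz":-0.33,"grip":0.95},{"tx":-0.065,"ty":-0.528,"tz":0.1,"rx":0,"ry":0,"rz":-0.33,"grip":0.95},{"tx":-0.065,"ty":-0.528,"tz":0.1,"rx":0,"ry":0,"rz":-0.33,"grip":0.95},{"tx":-0.065,"ty":-0.528,"tz":0.1,"rx":0,"ry":0,"rz":-0.33,"grip":0.95},{"tx":-0.065,"ty":-0.528,"tz":0.1,"rx":0,"ry":0,"rz":-0.33,"grip":0.95},{"tx":-0.065,"ty":-0.528,"tz":0.1,"rx":0,"ry":0,"rz":-0.33,"grip":0.95},{"tx":-0.065,"ty":-0.528,"tz":0.1,"rx":0,"ry":0,"rz":-0.33,"grip":0.95},{"tx":-0.065,"ty":-0.528,"tz":0.1,"rx":0,"ry":0,"rz":-0.33,"grip":0.95}]' 50
python3 - <<'E'
from h import *
st(); look('w11'); st(); way((.4400,.0768,.011,-25),(.44,.0768,.18,-25))
E
```

```text
time_s: 29.37
ee_pos: [0.4356, 0.079, 0.176]
orientation: [-0.003, 0.844, 0.537, -0.004]
ft_force: [-0.2, -0.6, 0.8]
finger_gap: 0.0808
gripper_force: 0.0
29.37 [0.4356 0.079  0.176 ] [-0.003  0.844  0.537 -0.004] gap 0.0808 gf 0.0 ft [-0.2 -0.6  0.8] q [-1.06 -0.13  0.79  2.05  0.09  1.19 -0.75]
(0.4398,0.0768) D68.0 off 1.0 gap -117 px 264,174 empty 0 border False
(0.6251,-0.0411) D31.9 off 2.0 gap -18 px 509,207 empty 170 border True
(0.5508,-0.0482) D49.2 off 0.4 gap -126 px 431,245 empty 0 border False
29.42 [0.4356 0.079  0.176 ] [-0.003  0.843  0.537 -0.004] gap 0.081 gf 0.0 ft [ 0.7  0.4 -1.3] q [-1.06 -0.13  0.79  2.05  0.09  1.19 -0.75]
"tx":0.001,"ty":0.013,"tz":0.330,"rx":-0.003,"ry":0.001,"rz":-0.000  rows 4.0
"tx":-0.000,"ty":0.010,"tz":-0.008,"rx":-0.003,"ry":0.001,"rz":-0.000  rows 4.1
```

```bash
python3 -m creep '[{"tx":0.001,"ty":0.012,"tz":0,"rx":0,"ry":0,"rz":0,"grip":0.98},{"tx":0.001,"ty":0.013,"tz":0.08,"rx":0,"ry":0,"rz":0,"grip":0.98},{"tx":0.001,"ty":0.013,"tz":0.16,"rx":0,"ry":0,"rz":0,"grip":0.98},{"tx":0.001,"ty":0.013,"tz":0.24,"rx":0,"ry":0,"rz":0,"grip":0.98},{"tx":0.001,"ty":0.013,"tz":0.3,"rx":0,"ry":0,"rz":0,"grip":0.98},{"tx":0.001,"ty":0.013,"tz":0.325,"rx":0,"ry":0,"rz":0,"grip":0.98},{"tx":0.001,"ty":0.013,"tz":0.325,"rx":0,"ry":0,"rz":0,"grip":0.98},{"tx":0.001,"ty":0.013,"tz":0.325,"rx":0,"ry":0,"rz":0,"grip":0.5},{"tx":0.001,"ty":0.013,"tz":0.325,"rx":0,"ry":0,"rz":0,"grip":0.4},{"tx":0.001,"ty":0.013,"tz":0.325,"rx":0,"ry":0,"rz":0,"grip":0.4},{"tx":0.001,"ty":0.013,"tz":0.325,"rx":0,"ry":0,"rz":0,"grip":0.4},{"tx":0.001,"ty":0.013,"tz":0.325,"rx":0,"ry":0,"rz":0,"grip":0.4}]' 90
python3 - <<'E'
from h import *
st(); way((.44,.0768,.16,-25),(.462,.3136,.16,-25))
E
```

```text
time_s: 30.42
ee_pos: [0.4405, 0.0771, 0.0155]
orientation: [-0.004, 0.843, 0.538, -0.004]
ft_force: [-5.1, -2.4, 8.4]
finger_gap: 0.0645
gripper_force: 96.9
30.42 [0.4405 0.0771 0.0155] [-0.004  0.843  0.538 -0.004] gap 0.0645 gf 96.9 ft [-5.1 -2.4  8.4] q [-1.    0.21  0.83  2.19 -0.22  0.83 -0.46]
"tx":-0.002,"ty":-0.004,"tz":-0.289,"rx":-0.003,"ry":0.001,"rz":0.000  rows 3.5
"tx":0.446,"ty":-0.163,"tz":-0.288,"rx":-0.003,"ry":0.001,"rz":0.000  rows 5.7
```

```bash
python3 -m creep '[{"tx":-0.002,"ty":-0.004,"tz":-0.08,"rx":0,"ry":0,"rz":0,"grip":0.4},{"tx":-0.002,"ty":-0.004,"tz":-0.16,"rx":0,"ry":0,"rz":0,"grip":0.4},{"tx":-0.002,"ty":-0.004,"tz":-0.24,"rx":0,"ry":0,"rz":0,"grip":0.4},{"tx":-0.002,"ty":-0.004,"tz":-0.288,"rx":0,"ry":0,"rz":0,"grip":0.4},{"tx":0.446,"ty":-0.163,"tz":-0.288,"rx":0,"ry":0,"rz":0,"grip":0.4},{"tx":0.446,"ty":-0.163,"tz":-0.288,"rx":0,"ry":0,"rz":0,"grip":0.4},{"tx":0.446,"ty":-0.163,"tz":-0.288,"rx":0,"ry":0,"rz":0,"grip":0.4},{"tx":0.446,"ty":-0.163,"tz":-0.288,"rx":0,"ry":0,"rz":0,"grip":0.4},{"tx":0.446,"ty":-0.163,"tz":-0.288,"rx":0,"ry":0,"rz":0,"grip":0.4},{"tx":0.446,"ty":-0.163,"tz":-0.288,"rx":0,"ry":0,"rz":0,"grip":0.4},{"tx":0.446,"ty":-0.163,"tz":-0.288,"rx":0,"ry":0,"rz":0,"grip":0.4},{"tx":0.446,"ty":-0.163,"tz":-0.288,"rx":0,"ry":0,"rz":0,"grip":0.4},{"tx":0.446,"ty":-0.163,"tz":-0.288,"rx":0,"ry":0,"rz":0,"grip":0.4}]' 90
cat >> h.py <<'E'
def held(name):
    p,d,i=cam('wrist'); cv2.imwrite(f'pics/{name}.png',cv2.cvtColor(p,cv2.COLOR_RGB2BGR))
    s=robot.get_state(); q=s['orientation']; R0=R.from_quat([q[1],q[2],q[3],q[0]])
    P=cloud(d,i); Q=R0.inv().apply((P-s['ee_pos']).reshape(-1,3)).reshape(P.shape)
    m=((d>.03)&(abs(Q[...,2]-.0)<.008)&(np.hypot(Q[...,0],Q[...,1])<.042)&(p.min(2)>95)).astype(np.uint8)
    n,l,st_,_=cv2.connectedComponentsWithStats(m); k=1+st_[1:,4].argmax(); c=l==k; z=np.median(Q[c][:,2])
    cs,h=cv2.findContours(c.astype(np.uint8),cv2.RETR_CCOMP,cv2.CHAIN_APPROX_NONE)
    print('area',c.sum(),'ztool',round(z,4))
    o,r=rays(i,np.zeros((1,2)))
    for a,hh in zip(cs,h[0]):
        if len(a)<40: continue
        u=a[:,0,:]; o,r=rays(i,u); ot=R0.inv().apply(o-s['ee_pos']); rt=R0.inv().apply(r); W=(ot+rt*((z-ot[2])/rt[:,2])[:,None])[:,:2]
        A=np.c_[2*W,np.ones(len(W))]; x,*_=np.linalg.lstsq(A,(W**2).sum(1),rcond=None)
        print('hole' if hh[3]>=0 else 'outer',len(a),'centre tool',x[:2].round(4),'r',round(float(np.sqrt(x[2]+x[0]**2+x[1]**2)),4),'world',R0.apply([x[0],x[1],z])[:2]+s['ee_pos'][:2])
E
python3 - <<'E'
from h import *
st(); held('w12'); way((.462,.3136,.09,-25),(.462,.3136,.06,-25),(.462,.3136,.03,-25))
E
```

```text
time_s: 31.5
ee_pos: [0.4617, 0.313, 0.1583]
orientation: [-0.003, 0.843, 0.538, -0.004]
ft_force: [0.5, -0.1, -3.6]
finger_gap: 0.0646
gripper_force: 103.3
31.5 [0.4617 0.313  0.1583] [-0.003  0.843  0.538 -0.004] gap 0.0646 gf 103.3 ft [ 0.5 -0.1 -3.6] q [-1.27  0.23  0.72  1.81 -0.17  1.17 -0.93]
area 15602 ztool 0.0009
outer 441 centre tool [ 0.0012 -0.0004] r 0.0336 world [0.46197888 0.31369782]
hole 159 centre tool [ 0.0005 -0.0013] r 0.0118 world [0.46087828 0.31336011]
"tx":0.003,"ty":0.001,"tz":0.136,"rx":-0.003,"ry":0.001,"rz":-0.000  rows 1.6
"tx":0.003,"ty":0.001,"tz":0.196,"rx":-0.003,"ry":0.001,"rz":-0.000  rows 0.7
"tx":0.003,"ty":0.002,"tz":0.256,"rx":-0.003,"ry":0.001,"rz":-0.000  rows 0.7
```

View pics/w12.png

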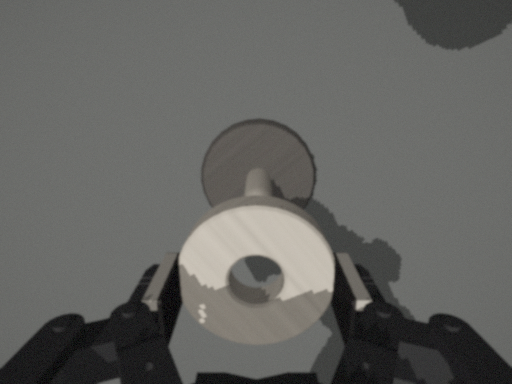

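```bash
python3 -m creep '[{"tx":0.001,"ty":0,"tz":0.06,"rx":-0.002,"ry":0,"rz":0,"grip":0.4},{"tx":0.001,"ty":0,"tz":0.12,"rx":-0.002,"ry":0,"rz":0,"grip":0.4},{"tx":0.001,"ty":0,"tz":0.15,"rx":-0.002,"ry":0,"rz":0,"grip":0.4},{"tx":0.001,"ty":0,"tz":0.17,"rx":-0.002,"ry":0,"rz":0,"grip":0.4},{"tx":0.001,"ty":0,"tz":0.18,"rx":-0.002,"ry":0,"rz":0,"grip":0.4},{"tx":0.001,"ty":0,"tz":0.18,"rx":-0.002,"ry":0,"rz":0,"grip":0.4},{"tx":0.001,"ty":0,"tz":0.18,"rx":-0.002,"ry":0,"rz":0,"grip":0.4}]' 90
python3 - <<'E'
from h import *
st(); way((.462,.3136,.033,-25))
E
```

```text
time_s: 32.13
ee_pos: [0.461, 0.314, 0.0683]
orientation: [-0.001, 0.843, 0.538, -0.002]
ft_force: [1.0, -0.4, -3.5]
finger_gap: 0.0646
gripper_force: 103.3
32.13 [0.461  0.314  0.0683] [-0.001  0.843  0.538 -0.002] gap 0.0646 gf 103.3 ft [ 1.  -0.4 -3.5] q [-1.23  0.34  0.68  1.9  -0.26  1.   -0.87]
"tx":0.000,"ty":0.002,"tz":0.071,"rx":-0.001,"ry":0.001,"rz":0.000  rows 0.8
```

```bash
python3 -m creep '[{"tx":0,"ty":0.001,"tz":0.03,"rx":0,"ry":0,"rz":0,"grip":0.4},{"tx":0,"ty":0.001,"tz":0.055,"rx":0,"ry":0,"rz":0,"grip":0.4},{"tx":0,"ty":0.001,"tz":0.072,"rx":0,"ry":0,"rz":0,"grip":0.4},{"tx":0,"ty":0.001,"tz":0.072,"rx":0,"ry":0,"rz":0,"grip":0.4}]' 90
python3 -m creep '[{"tx":0,"ty":0,"tz":0,"rx":0,"ry":0,"rz":0,"grip":0.9},{"tx":0,"ty":0,"tz":0,"rx":0,"ry":0,"rz":0,"grip":0.95},{"tx":0,"ty":0,"tz":0,"rx":0,"ry":0,"rz":0,"grip":0.95},{"tx":0,"ty":0,"tz":-0.08,"rx":0,"ry":0,"rz":0,"grip":0.95},{"tx":0,"ty":0,"tz":-0.16,"rx":0,"ry":0,"rz":0,"grip":0.95},{"tx":0,"ty":0,"tz":-0.25,"rx":0,"ry":0,"rz":0,"grip":0.95},{"tx":0,"ty":0,"tz":-0.25,"rx":0,"ry":0,"rz":0,"grip":0.95}]' 90
python3 - <<'E'
from h import *
p,d,i=cam('wrist'); st(); cv2.imwrite('pics/w13.png',cv2.cvtColor(p,cv2.COLOR_RGB2BGR)); P=cloud(d,i)
m=(d>.05)&(np.hypot(P[...,0]-.462,P[...,1]-.3136)<.06)&(p.min(2)>120)&(P[...,2]<.05); k=P[m]; print('disc top z',np.percentile(k[:,2],[5,50,95]),k[:,:2].mean(0)*1)
for q in (lambda k:k[:,0]>.475, lambda k:k[:,0]<.45, lambda k:k[:,1]>.33, lambda k:k[:,1]<.30): print(np.median(k[q(k)][:,2]))
way((.52,.13,.18,-25),(.6485,-.0463,.18,-25))
E
```

```text
time_s: 32.47
ee_pos: [0.4607, 0.3138, 0.0302]
orientation: [-0.0, 0.843, 0.538, -0.003]
ft_force: [0.0, 0.1, -3.9]
finger_gap: 0.0641
gripper_force: 103.3
time_s: 33.05
ee_pos: [0.4659, 0.3167, 0.1651]
orientation: [-0.002, 0.843, 0.538, 0.004]
ft_force: [1.9, 0.9, 0.6]
finger_gap: 0.0815
gripper_force: 0.0
33.1 [0.4648 0.3164 0.1626] [-0.002  0.843  0.538  0.003] gap 0.0813 gf 0.0 ft [1.3 0.1 0. ] q [-1.28  0.22  0.72  1.81 -0.17  1.16 -0.94]
disc top z [0.02533442 0.02683957 0.02798274] [0.46082828 0.31612245]
0.02685526121414397
0.02684766556804402
0.026742087050844965
0.026879489582993715
"tx":-0.291,"ty":0.257,"tz":-0.037,"rx":-0.000,"ry":-0.002,"rz":0.000  rows 4.7
"tx":-0.503,"ty":0.639,"tz":-0.038,"rx":-0.000,"ry":-0.002,"rz":0.000  rows 5.2
```

Run:
```python
from h import *
way((.6485,-.0463,.18,-80))
```

```text
"tx":-0.503,"ty":0.639,"tz":-0.038,"rx":-0.001,"ry":-0.002,"rz":0.306  rows 9.8
```

```bash
python3 -m creep '[{"tx":-0.503,"ty":0.639,"tz":-0.038,"rx":0,"ry":-0.002,"rz":0.306,"grip":0.85},{"tx":-0.503,"ty":0.639,"tz":-0.038,"rx":0,"ry":-0.002,"rz":0.306,"grip":0.85},{"tx":-0.503,"ty":0.639,"tz":-0.038,"rx":0,"ry":-0.002,"rz":0.306,"grip":0.85},{"tx":-0.503,"ty":0.639,"tz":-0.038,"rx":0,"ry":-0.002,"rz":0.306,"grip":0.85},{"tx":-0.503,"ty":0.639,"tz":-0.038,"rx":0,"ry":-0.002,"rz":0.306,"grip":0.85},{"tx":-0.503,"ty":0.639,"tz":-0.038,"rx":0,"ry":-0.002,"rz":0.306,"grip":0.85},{"tx":-0.503,"ty":0.639,"tz":-0.038,"rx":0,"ry":-0.002,"rz":0.306,"grip":0.85},{"tx":-0.503,"ty":0.639,"tz":-0.038,"rx":0,"ry":-0.002,"rz":0.306,"grip":0.85},{"tx":-0.503,"ty":0.639,"tz":-0.038,"rx":0,"ry":-0.002,"rz":0.306,"grip":0.85},{"tx":-0.503,"ty":0.639,"tz":-0.038,"rx":0,"ry":-0.002,"rz":0.306,"grip":0.85},{"tx":-0.503,"ty":0.639,"tz":-0.038,"rx":0,"ry":-0.002,"rz":0.306,"grip":0.85},{"tx":-0.503,"ty":0.639,"tz":-0.038,"rx":0,"ry":-0.002,"rz":0.306,"grip":0.85},{"tx":-0.503,"ty":0.639,"tz":-0.038,"rx":0,"ry":-0.002,"rz":0.306,"grip":0.85},{"tx":-0.503,"ty":0.639,"tz":-0.038,"rx":0,"ry":-0.002,"rz":0.306,"grip":0.85}]' 90
python3 - <<'E'
from h import *
st(); look('w14'); way((.6485,-.0463,.014,-80))
E
```

```text
time_s: 34.27
ee_pos: [0.6451, -0.046, 0.1747]
orientation: [0.002, 0.996, 0.089, -0.005]
ft_force: [-0.4, 1.1, 0.8]
finger_gap: 0.0725
gripper_force: 0.0
34.27 [ 0.6451 -0.046   0.1747] [ 0.002  0.996  0.089 -0.005] gap 0.0725 gf 0.0 ft [-0.4  1.1  0.8] q [-0.68  0.51  0.96  1.57 -0.42  1.29 -1.05]
(0.6500,-0.0472) D58.0 off 0.9 gap -151 px 256,169 empty 0 border False
(0.5527,-0.0489) D48.8 off 0.4 gap 163 px 241,268 empty 0 border False
"tx":0.010,"ty":0.001,"tz":0.322,"rx":0.001,"ry":0.003,"rz":0.001  rows 3.9
```

```bash
python3 -m creep '[{"tx":0.012,"ty":0.002,"tz":0,"rx":0,"ry":0,"rz":0,"grip":0.9},{"tx":0.012,"ty":0.002,"tz":0.08,"rx":0,"ry":0,"rz":0,"grip":0.9},{"tx":0.012,"ty":0.002,"tz":0.16,"rx":0,"ry":0,"rz":0,"grip":0.9},{"tx":0.012,"ty":0.002,"tz":0.24,"rx":0,"ry":0,"rz":0,"grip":0.9},{"tx":0.012,"ty":0.002,"tz":0.3,"rx":0,"ry":0,"rz":0,"grip":0.9},{"tx":0.012,"ty":0.002,"tz":0.32,"rx":0,"ry":0,"rz":0,"grip":0.9},{"tx":0.012,"ty":0.002,"tz":0.32,"rx":0,"ry":0,"rz":0,"grip":0.9},{"tx":0.012,"ty":0.002,"tz":0.32,"rx":0,"ry":0,"rz":0,"grip":0.4},{"tx":0.012,"ty":0.002,"tz":0.32,"rx":0,"ry":0,"rz":0,"grip":0.3},{"tx":0.012,"ty":0.002,"tz":0.32,"rx":0,"ry":0,"rz":0,"grip":0.3},{"tx":0.012,"ty":0.002,"tz":0.32,"rx":0,"ry":0,"rz":0,"grip":0.3}]' 90
python3 - <<'E'
from h import *
st(); way((.6495,-.0468,.16,-80),(.462,.3136,.16,-40))
E
```

```text
time_s: 35.23
ee_pos: [0.6522, -0.0487, 0.0188]
orientation: [0.002, 0.996, 0.088, -0.003]
ft_force: [-2.0, 1.2, 6.1]
finger_gap: 0.0538
gripper_force: 94.2
35.23 [ 0.6522 -0.0487  0.0188] [ 0.002  0.996  0.088 -0.003] gap 0.0538 gf 94.2 ft [-2.   1.2  6.1] q [-0.59  0.68  0.84  1.68 -0.56  1.05 -0.96]
"tx":-0.006,"ty":-0.004,"tz":-0.282,"rx":0.001,"ry":0.002,"rz":0.000  rows 3.4
"tx":-0.250,"ty":-0.779,"tz":-0.284,"rx":0.000,"ry":0.002,"rz":-0.222  rows 9.7
```

```bash
python3 -m creep '[{"tx":0,"ty":0,"tz":-0.08,"rx":0,"ry":0,"rz":0,"grip":0.3},{"tx":0,"ty":0,"tz":-0.16,"rx":0,"ry":0,"rz":0,"grip":0.3},{"tx":0,"ty":0,"tz":-0.24,"rx":0,"ry":0,"rz":0,"grip":0.3},{"tx":0,"ty":0,"tz":-0.284,"rx":0,"ry":0,"rz":0,"grip":0.3},{"tx":-0.25,"ty":-0.779,"tz":-0.284,"rx":0,"ry":0.002,"rz":-0.222,"grip":0.3},{"tx":-0.25,"ty":-0.779,"tz":-0.284,"rx":0,"ry":0.002,"rz":-0.222,"grip":0.3},{"tx":-0.25,"ty":-0.779,"tz":-0.284,"rx":0,"ry":0.002,"rz":-0.222,"grip":0.3},{"tx":-0.25,"ty":-0.779,"tz":-0.284,"rx":0,"ry":0.002,"rz":-0.222,"grip":0.3},{"tx":-0.25,"ty":-0.779,"tz":-0.284,"rx":0,"ry":0.002,"rz":-0.222,"grip":0.3},{"tx":-0.25,"ty":-0.779,"tz":-0.284,"rx":0,"ry":0.002,"rz":-0.222,"grip":0.3},{"tx":-0.25,"ty":-0.779,"tz":-0.284,"rx":0,"ry":0.002,"rz":-0.222,"grip":0.3},{"tx":-0.25,"ty":-0.779,"tz":-0.284,"rx":0,"ry":0.002,"rz":-0.222,"grip":0.3},{"tx":-0.25,"ty":-0.779,"tz":-0.284,"rx":0,"ry":0.002,"rz":-0.222,"grip":0.3},{"tx":-0.25,"ty":-0.779,"tz":-0.284,"rx":0,"ry":0.002,"rz":-0.222,"grip":0.3},{"tx":-0.25,"ty":-0.779,"tz":-0.284,"rx":0,"ry":0.002,"rz":-0.222,"grip":0.3},{"tx":-0.25,"ty":-0.779,"tz":-0.284,"rx":0,"ry":0.002,"rz":-0.222,"grip":0.3},{"tx":-0.25,"ty":-0.779,"tz":-0.284,"rx":0,"ry":0.002,"rz":-0.222,"grip":0.3},{"tx":-0.25,"ty":-0.779,"tz":-0.284,"rx":0,"ry":0.002,"rz":-0.222,"grip":0.3}]' 90
python3 - <<'E'
from h import *
st(); held('w15'); way((.462,.3136,.085,-40))
E
```

```text
time_s: 36.73
ee_pos: [0.4619, 0.3118, 0.1579]
orientation: [0.0, 0.907, 0.421, -0.002]
ft_force: [0.7, -0.6, -2.6]
finger_gap: 0.0538
gripper_force: 97.0
36.73 [0.4619 0.3118 0.1579] [ 0.     0.907  0.421 -0.002] gap 0.0538 gf 97.0 ft [ 0.7 -0.6 -2.6] q [-1.3   0.23  0.75  1.82 -0.17  1.16 -1.2 ]
area 10046 ztool 0.0039
outer 360 centre tool [-0.001   0.0002] r 0.0285 world [0.46132097 0.31079641]
hole 151 centre tool [-0.0017  0.0001] r 0.0121 world [0.46080668 0.31037793]
"tx":0.004,"ty":-0.002,"tz":0.145,"rx":-0.000,"ry":0.001,"rz":-0.001  rows 1.7
```

```bash
python3 -m creep '[{"tx":0.006,"ty":-0.002,"tz":0.04,"rx":0,"ry":0,"rz":0,"grip":0.3},{"tx":0.006,"ty":-0.002,"tz":0.09,"rx":0,"ry":0,"rz":0,"grip":0.3},{"tx":0.006,"ty":-0.002,"tz":0.13,"rx":0,"ry":0,"rz":0,"grip":0.3},{"tx":0.006,"ty":-0.002,"tz":0.15,"rx":0,"ry":0,"rz":0,"grip":0.3},{"tx":0.006,"ty":-0.002,"tz":0.17,"rx":0,"ry":0,"rz":0,"grip":0.3},{"tx":0.006,"ty":-0.002,"tz":0.18,"rx":0,"ry":0,"rz":0,"grip":0.3},{"tx":0.006,"ty":-0.002,"tz":0.18,"rx":0,"ry":0,"rz":0,"grip":0.3}]' 90
python3 - <<'E'
from h import *
st(); way((.462,.3136,.05,-40))
E
```

```text
time_s: 37.37
ee_pos: [0.4616, 0.3155, 0.0666]
orientation: [0.001, 0.907, 0.422, -0.003]
ft_force: [-0.2, -0.1, -3.1]
finger_gap: 0.0538
gripper_force: 97.0
37.37 [0.4616 0.3155 0.0666] [ 0.001  0.907  0.422 -0.003] gap 0.0538 gf 97.0 ft [-0.2 -0.1 -3.1] q [-1.25  0.36  0.71  1.89 -0.27  1.   -1.12]
"tx":-0.002,"ty":0.003,"tz":0.033,"rx":-0.000,"ry":0.002,"rz":-0.000  rows 0.4
```

Threaded freely. Next: lower the last stretch, release and lift.

```bash
python3 -m creep '[{"tx":0,"ty":0.001,"tz":0.015,"rx":0,"ry":0,"rz":0,"grip":0.3},{"tx":0,"ty":0.001,"tz":0.03,"rx":0,"ry":0,"rz":0,"grip":0.3},{"tx":0,"ty":0.001,"tz":0.034,"rx":0,"ry":0,"rz":0,"grip":0.3},{"tx":0,"ty":0.001,"tz":0.034,"rx":0,"ry":0,"rz":0,"grip":0.3}]' 90
python3 -m creep '[{"tx":0,"ty":0,"tz":0,"rx":0,"ry":0,"rz":0,"grip":0.8},{"tx":0,"ty":0,"tz":0,"rx":0,"ry":0,"rz":0,"grip":0.85},{"tx":0,"ty":0,"tz":0,"rx":0,"ry":0,"rz":0,"grip":0.85},{"tx":0,"ty":0,"tz":-0.08,"rx":0,"ry":0,"rz":0,"grip":0.85},{"tx":0,"ty":0,"tz":-0.16,"rx":0,"ry":0,"rz":0,"grip":0.85},{"tx":0,"ty":0,"tz":-0.24,"rx":0,"ry":0,"rz":0,"grip":0.85},{"tx":0,"ty":0,"tz":-0.24,"rx":0,"ry":0,"rz":0,"grip":0.85}]' 90
cat >> h.py <<'E'
def stack(lo,hi):
    p,d,i=cam('wrist'); st(); P=cloud(d,i); r=np.hypot(P[...,0]-.462,P[...,1]-.3136)
    m=(d>.05)&(r<.06)&(r>.012)&(p.min(2)>110)&(P[...,2]<hi)&(P[...,2]>lo); k=P[m]
    print('top',len(k),np.percentile(k[:,2],[5,50,95]),[round(float(np.median(k[q][:,2])),4) for q in (k[:,0]>.474,k[:,0]<.45,k[:,1]>.326,k[:,1]<.302)])
E
python3 - <<'E'
from h import *
stack(.033,.055); way((.552,-.0487,.18,-60))
E
```

```text
time_s: 37.7
ee_pos: [0.4615, 0.3158, 0.0496]
orientation: [0.0, 0.906, 0.422, -0.003]
ft_force: [-0.5, -0.4, -1.4]
finger_gap: 0.0539
gripper_force: 97.0
time_s: 38.28
ee_pos: [0.4667, 0.3186, 0.1786]
orientation: [-0.002, 0.907, 0.422, 0.004]
ft_force: [1.9, 0.5, -0.0]
finger_gap: 0.0725
gripper_force: 0.0
38.33 [0.4651 0.318  0.1753] [-0.002  0.906  0.422  0.002] gap 0.0726 gf 0.0 ft [ 0.7  0.2 -1. ] q [-1.31  0.22  0.76  1.79 -0.17  1.19 -1.2 ]
top 3107 [0.04032463 0.04181613 0.04288376] [0.0418, 0.0419, 0.0418, 0.0419]
"tx":-0.450,"ty":0.605,"tz":-0.013,"rx":-0.001,"ry":-0.002,"rz":0.111  rows 9.0
```

Disc58 is home: its top is flat at 0.042 m. Disc48 comes next.

```bash
python3 -m creep '[{"tx":-0.45,"ty":0.605,"tz":-0.01,"rx":0,"ry":-0.002,"rz":0.111,"grip":0.8},{"tx":-0.45,"ty":0.605,"tz":-0.01,"rx":0,"ry":-0.002,"rz":0.111,"grip":0.8},{"tx":-0.45,"ty":0.605,"tz":-0.01,"rx":0,"ry":-0.002,"rz":0.111,"grip":0.8},{"tx":-0.45,"ty":0.605,"tz":-0.01,"rx":0,"ry":-0.002,"rz":0.111,"grip":0.8},{"tx":-0.45,"ty":0.605,"tz":-0.01,"rx":0,"ry":-0.002,"rz":0.111,"grip":0.8},{"tx":-0.45,"ty":0.605,"tz":-0.01,"rx":0,"ry":-0.002,"rz":0.111,"grip":0.8},{"tx":-0.45,"ty":0.605,"tz":-0.01,"rx":0,"ry":-0.002,"rz":0.111,"grip":0.8},{"tx":-0.45,"ty":0.605,"tz":-0.01,"rx":0,"ry":-0.002,"rz":0.111,"grip":0.8},{"tx":-0.45,"ty":0.605,"tz":-0.01,"rx":0,"ry":-0.002,"rz":0.111,"grip":0.8},{"tx":-0.45,"ty":0.605,"tz":-0.01,"rx":0,"ry":-0.002,"rz":0.111,"grip":0.8},{"tx":-0.45,"ty":0.605,"tz":-0.01,"rx":0,"ry":-0.002,"rz":0.111,"grip":0.8},{"tx":-0.45,"ty":0.605,"tz":-0.01,"rx":0,"ry":-0.002,"rz":0.111,"grip":0.8},{"tx":-0.45,"ty":0.605,"tz":-0.01,"rx":0,"ry":-0.002,"rz":0.111,"grip":0.8}]' 80
python3 - <<'E'
from h import *
st(); look('w16'); way((.552,-.0487,.0145,-60))
E
```

```text
time_s: 39.42
ee_pos: [0.5488, -0.0486, 0.175]
orientation: [0.001, 0.966, 0.26, -0.006]
ft_force: [-0.1, 0.7, 0.4]
finger_gap: 0.0681
gripper_force: 0.0
39.42 [ 0.5488 -0.0486  0.175 ] [ 0.001  0.966  0.26  -0.006] gap 0.0681 gf 0.0 ft [-0.1  0.7  0.4] q [-0.85  0.25  1.02  1.82 -0.22  1.21 -0.81]
(0.5522,-0.0493) D48.3 off 0.5 gap -135 px 258,171 empty 0 border False
"tx":0.009,"ty":0.004,"tz":0.321,"rx":-0.000,"ry":0.004,"rz":0.001  rows 3.9
```

```bash
python3 -m creep '[{"tx":0.007,"ty":0.003,"tz":0,"rx":0,"ry":0.003,"rz":0,"grip":0.8},{"tx":0.007,"ty":0.003,"tz":0.08,"rx":0,"ry":0.003,"rz":0,"grip":0.8},{"tx":0.007,"ty":0.003,"tz":0.16,"rx":0,"ry":0.003,"rz":0,"grip":0.8},{"tx":0.007,"ty":0.003,"tz":0.24,"rx":0,"ry":0.003,"rz":0,"grip":0.8},{"tx":0.007,"ty":0.003,"tz":0.3,"rx":0,"ry":0.003,"rz":0,"grip":0.8},{"tx":0.007,"ty":0.003,"tz":0.318,"rx":0,"ry":0.003,"rz":0,"grip":0.8},{"tx":0.007,"ty":0.003,"tz":0.318,"rx":0,"ry":0.003,"rz":0,"grip":0.8},{"tx":0.007,"ty":0.003,"tz":0.318,"rx":0,"ry":0.003,"rz":0,"grip":0.4},{"tx":0.007,"ty":0.003,"tz":0.318,"rx":0,"ry":0.003,"rz":0,"grip":0.2},{"tx":0.007,"ty":0.003,"tz":0.318,"rx":0,"ry":0.003,"rz":0,"grip":0.2},{"tx":0.007,"ty":0.003,"tz":0.318,"rx":0,"ry":0.003,"rz":0,"grip":0.2}]' 80
python3 - <<'E'
from h import *
st(); way((.462,.3136,.17,-50))
E
```

```text
time_s: 40.38
ee_pos: [0.5533, -0.0508, 0.0194]
orientation: [0.0, 0.966, 0.259, 0.001]
ft_force: [-2.1, 1.1, 6.6]
finger_gap: 0.0441
gripper_force: 80.9
40.38 [ 0.5533 -0.0508  0.0194] [0.    0.966 0.259 0.001] gap 0.0441 gf 80.9 ft [-2.1  1.1  6.6] q [-0.69  0.48  0.88  1.94 -0.46  0.93 -0.63]
"tx":0.207,"ty":-0.722,"tz":-0.302,"rx":0.001,"ry":-0.001,"rz":-0.055  rows 9.7
```

```bash
python3 -m creep '[{"tx":0,"ty":0,"tz":-0.08,"rx":0,"ry":0,"rz":0,"grip":0.2},{"tx":0,"ty":0,"tz":-0.16,"rx":0,"ry":0,"rz":0,"grip":0.2},{"tx":0,"ty":0,"tz":-0.24,"rx":0,"ry":0,"rz":0,"grip":0.2},{"tx":0,"ty":0,"tz":-0.3,"rx":0,"ry":0,"rz":0,"grip":0.2},{"tx":0.207,"ty":-0.722,"tz":-0.3,"rx":0,"ry":0,"rz":-0.055,"grip":0.2},{"tx":0.207,"ty":-0.722,"tz":-0.3,"rx":0,"ry":0,"rz":-0.055,"grip":0.2},{"tx":0.207,"ty":-0.722,"tz":-0.3,"rx":0,"ry":0,"rz":-0.055,"grip":0.2},{"tx":0.207,"ty":-0.722,"tz":-0.3,"rx":0,"ry":0,"rz":-0.055,"grip":0.2},{"tx":0.207,"ty":-0.722,"tz":-0.3,"rx":0,"ry":0,"rz":-0.055,"grip":0.2},{"tx":0.207,"ty":-0.722,"tz":-0.3,"rx":0,"ry":0,"rz":-0.055,"grip":0.2},{"tx":0.207,"ty":-0.722,"tz":-0.3,"rx":0,"ry":0,"rz":-0.055,"grip":0.2},{"tx":0.207,"ty":-0.722,"tz":-0.3,"rx":0,"ry":0,"rz":-0.055,"grip":0.2},{"tx":0.207,"ty":-0.722,"tz":-0.3,"rx":0,"ry":0,"rz":-0.055,"grip":0.2},{"tx":0.207,"ty":-0.722,"tz":-0.3,"rx":0,"ry":0,"rz":-0.055,"grip":0.2},{"tx":0.207,"ty":-0.722,"tz":-0.3,"rx":0,"ry":0,"rz":-0.055,"grip":0.2},{"tx":0.207,"ty":-0.722,"tz":-0.3,"rx":0,"ry":0,"rz":-0.055,"grip":0.2},{"tx":0.207,"ty":-0.722,"tz":-0.3,"rx":0,"ry":0,"rz":-0.055,"grip":0.2}]' 80
python3 - <<'E'
from h import *
st(); held('w17'); way((.462,.3136,.085,-50))
E
```

```text
time_s: 41.8
ee_pos: [0.4617, 0.312, 0.1669]
orientation: [0.0, 0.94, 0.34, 0.0]
ft_force: [-0.6, -0.5, -1.8]
finger_gap: 0.0446
gripper_force: 83.0
41.8 [0.4617 0.312  0.1669] [0.   0.94 0.34 0.  ] gap 0.0446 gf 83.0 ft [-0.6 -0.5 -1.8] q [-1.35  0.22  0.8   1.81 -0.17  1.18 -1.37]
area 6196 ztool 0.0046
outer 298 centre tool [0.0004 0.0004] r 0.0236 world [0.46232443 0.31178309]
hole 150 centre tool [-0.0001  0.0003] r 0.0122 world [0.46187296 0.31160067]
"tx":0.003,"ty":-0.002,"tz":0.164,"rx":0.000,"ry":0.000,"rz":-0.002  rows 2.0
```

```bash
python3 -m creep '[{"tx":0.003,"ty":-0.002,"tz":0.04,"rx":0,"ry":0,"rz":0,"grip":0.2},{"tx":0.003,"ty":-0.002,"tz":0.09,"rx":0,"ry":0,"rz":0,"grip":0.2},{"tx":0.003,"ty":-0.002,"tz":0.13,"rx":0,"ry":0,"rz":0,"grip":0.2},{"tx":0.003,"ty":-0.002,"tz":0.15,"rx":0,"ry":0,"rz":0,"grip":0.2},{"tx":0.003,"ty":-0.002,"tz":0.17,"rx":0,"ry":0,"rz":0,"grip":0.2},{"tx":0.003,"ty":-0.002,"tz":0.18,"rx":0,"ry":0,"rz":0,"grip":0.2},{"tx":0.003,"ty":-0.002,"tz":0.19,"rx":0,"ry":0,"rz":0,"grip":0.2},{"tx":0.003,"ty":-0.002,"tz":0.19,"rx":0,"ry":0,"rz":0,"grip":0.2}]' 80
```

```text
time_s: 42.52
ee_pos: [0.4613, 0.3148, 0.0708]
orientation: [0.001, 0.94, 0.341, -0.001]
ft_force: [-0.4, -1.2, -1.6]
finger_gap: 0.0445
gripper_force: 83.0
```

```bash
python3 -m creep '[{"tx":0,"ty":0,"tz":0.008,"rx":0,"ry":0,"rz":0,"grip":0.2},{"tx":0,"ty":0,"tz":0.013,"rx":0,"ry":0,"rz":0,"grip":0.2},{"tx":0,"ty":0,"tz":0.013,"rx":0,"ry":0,"rz":0,"grip":0.2}]' 80
python3 -m creep '[{"tx":0,"ty":0,"tz":0,"rx":0,"ry":0,"rz":0,"grip":0.7},{"tx":0,"ty":0,"tz":0,"rx":0,"ry":0,"rz":0,"grip":0.75},{"tx":0,"ty":0,"tz":0,"rx":0,"ry":0,"rz":0,"grip":0.75},{"tx":0,"ty":0,"tz":-0.08,"rx":0,"ry":0,"rz":0,"grip":0.75},{"tx":0,"ty":0,"tz":-0.16,"rx":0,"ry":0,"rz":0,"grip":0.75},{"tx":0,"ty":0,"tz":-0.24,"rx":0,"ry":0,"rz":0,"grip":0.75},{"tx":0,"ty":0,"tz":-0.32,"rx":0,"ry":0,"rz":0,"grip":0.75},{"tx":0,"ty":0,"tz":-0.32,"rx":0,"ry":0,"rz":0,"grip":0.75}]' 80
python3 - <<'E'
from h import *
stack(.046,.065); way((.50,.05,.35,-75))
E
```

```text
time_s: 42.77
ee_pos: [0.4611, 0.3151, 0.0644]
orientation: [0.001, 0.94, 0.341, -0.001]
ft_force: [0.0, 0.2, -2.4]
finger_gap: 0.0445
gripper_force: 83.0
time_s: 43.43
ee_pos: [0.4655, 0.3173, 0.233]
orientation: [-0.003, 0.94, 0.341, 0.006]
ft_force: [1.5, 0.7, 0.8]
finger_gap: 0.0639
gripper_force: 0.0
43.48 [0.464  0.3167 0.2295] [-0.002  0.94   0.341  0.004] gap 0.0643 gf 0.0 ft [ 0.8 -0.5  0.1] q [-1.38  0.17  0.82  1.73 -0.13  1.29 -1.4 ]
top 1648 [0.05393633 0.05674682 0.05800616] [0.0567, 0.0568, 0.0567, 0.0569]
"tx":-0.285,"ty":0.455,"tz":-0.244,"rx":-0.001,"ry":-0.002,"rz":0.138  rows 7.1
```

Run:
```python
from h import *
way((.50,-.12,.36,-10))
```

```text
"tx":-0.503,"ty":0.716,"tz":-0.266,"rx":0.001,"ry":-0.003,"rz":-0.223  rows 11.0
```

```bash
python3 -m creep '[{"tx":-0.5,"ty":0.716,"tz":-0.266,"rx":0,"ry":0,"rz":-0.223,"grip":0.4},{"tx":-0.5,"ty":0.716,"tz":-0.266,"rx":0,"ry":0,"rz":-0.223,"grip":0.4},{"tx":-0.5,"ty":0.716,"tz":-0.266,"rx":0,"ry":0,"rz":-0.223,"grip":0.4},{"tx":-0.5,"ty":0.716,"tz":-0.266,"rx":0,"ry":0,"rz":-0.223,"grip":0.4},{"tx":-0.5,"ty":0.716,"tz":-0.266,"rx":0,"ry":0,"rz":-0.223,"grip":0.4},{"tx":-0.5,"ty":0.716,"tz":-0.266,"rx":0,"ry":0,"rz":-0.223,"grip":0.4},{"tx":-0.5,"ty":0.716,"tz":-0.266,"rx":0,"ry":0,"rz":-0.223,"grip":0.4},{"tx":-0.5,"ty":0.716,"tz":-0.266,"rx":0,"ry":0,"rz":-0.223,"grip":0.4},{"tx":-0.5,"ty":0.716,"tz":-0.266,"rx":0,"ry":0,"rz":-0.223,"grip":0.4},{"tx":-0.5,"ty":0.716,"tz":-0.266,"rx":0,"ry":0,"rz":-0.223,"grip":0.4},{"tx":-0.5,"ty":0.716,"tz":-0.266,"rx":0,"ry":0,"rz":-0.223,"grip":0.4},{"tx":-0.5,"ty":0.716,"tz":-0.266,"rx":0,"ry":0,"rz":-0.223,"grip":0.4},{"tx":-0.5,"ty":0.716,"tz":-0.266,"rx":0,"ry":0,"rz":-0.223,"grip":0.4},{"tx":-0.5,"ty":0.716,"tz":-0.266,"rx":0,"ry":0,"rz":-0.223,"grip":0.4}]' 80
python3 - <<'E'
from h import *
st()
p,d,i=cam('wrist'); cv2.imwrite('pics/w18.png',cv2.cvtColor(p,cv2.COLOR_RGB2BGR))
P=cloud(d,i); Z=np.where(d>.05,P[...,2],np.nan)
tb=P[(abs(Z)<.01)]; A=np.c_[tb[:,:2],np.ones(len(tb))]; print('table',np.linalg.lstsq(A,tb[:,2],rcond=None)[0])
q=P[(Z>.085)&(Z<.14)&(P[...,1]<-.13)&(P[...,1]>-.4)]
for _ in range(4):
    A=np.c_[q[:,:2],np.ones(len(q))]; c,*_=np.linalg.lstsq(A,q[:,2],rcond=None); r=q[:,2]-A@c; q=q[abs(r)<2*r.std()]
print('plane',c,r.std(),len(q),'z near',c@[.5,-.17,1],'z far',c@[.5,-.36,1])
p,d,i=cam('scene'); cv2.imwrite('pics/scene1.png',cv2.cvtColor(p,cv2.COLOR_RGB2BGR))
E
```

```text
time_s: 44.65
ee_pos: [0.499, -0.1188, 0.3574]
orientation: [-0.0, 0.766, 0.643, -0.001]
ft_force: [0.8, -0.6, -0.0]
finger_gap: 0.034
gripper_force: 0.0
44.65 [ 0.499  -0.1188  0.3574] [-0.     0.766  0.643 -0.001] gap 0.034 gf 0.0 ft [ 0.8 -0.6 -0. ] q [-1.09 -0.11  1.21  1.63  0.1   1.55 -0.06]
table [ 0.00039375 -0.00080821 -0.00020852]
plane [-0.00061447  0.00750155  0.0991579 ] 0.0007088035068307742 19812 z near 0.09757540463272657 z far 0.0961501095167681
```

View pics/scene1.png

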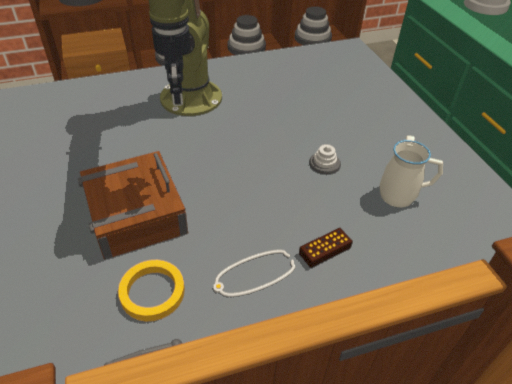

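The scene shows the discs stacked at (325,157) and the lid down. The plane fits give about 0.007 rad still open on the lid, so I will press it down with closed fingers on the bar.

Run:
```python
from h import *
way((.4934,-.1792,.20,-10),(.4934,-.1792,.165,-10),(.4934,-.1792,.155,-10))
```

```text
"tx":-0.123,"ty":0.011,"tz":0.315,"rx":-0.001,"ry":0.001,"rz":0.001  rows 4.1
"tx":-0.123,"ty":0.011,"tz":0.385,"rx":-0.001,"ry":0.001,"rz":0.001  rows 0.8
"tx":-0.123,"ty":0.011,"tz":0.405,"rx":-0.001,"ry":0.001,"rz":0.001  rows 0.2
```

```bash
python3 -m creep '[{"tx":-0.123,"ty":0.011,"tz":0.1,"rx":0,"ry":0,"rz":0,"grip":0},{"tx":-0.123,"ty":0.011,"tz":0.2,"rx":0,"ry":0,"rz":0,"grip":0},{"tx":-0.123,"ty":0.011,"tz":0.26,"rx":0,"ry":0,"rz":0,"grip":0},{"tx":-0.123,"ty":0.011,"tz":0.32,"rx":0,"ry":0,"rz":0,"grip":0},{"tx":-0.123,"ty":0.011,"tz":0.36,"rx":0,"ry":0,"rz":0,"grip":0},{"tx":-0.123,"ty":0.011,"tz":0.38,"rx":0,"ry":0,"rz":0,"grip":0},{"tx":-0.123,"ty":0.011,"tz":0.385,"rx":0,"ry":0,"rz":0,"grip":0},{"tx":-0.123,"ty":0.011,"tz":0.385,"rx":0,"ry":0,"rz":0,"grip":0},{"tx":-0.123,"ty":0.011,"tz":0.385,"rx":0,"ry":0,"rz":0,"grip":0}]' 40
python3 -m creep '[{"tx":0,"ty":0,"tz":0.006,"rx":0,"ry":0,"rz":0,"grip":0},{"tx":0,"ty":0,"tz":0.012,"rx":0,"ry":0,"rz":0,"grip":0},{"tx":0,"ty":0,"tz":0.012,"rx":0,"ry":0,"rz":0,"grip":0}]' 40
```

```text
time_s: 45.5
ee_pos: [0.4954, -0.181, 0.1677]
orientation: [0.001, 0.765, 0.644, 0.0]
ft_force: [0.4, 0.0, 0.4]
finger_gap: -0.0001
gripper_force: 0.0
time_s: 45.75
ee_pos: [0.4947, -0.181, 0.1605]
orientation: [0.001, 0.766, 0.643, 0.0]
ft_force: [1.0, 1.3, 0.7]
finger_gap: -0.0002
gripper_force: 0.5
```

```bash
python3 -m creep '[{"tx":0,"ty":0,"tz":0.005,"rx":0,"ry":0,"rz":0,"grip":0},{"tx":0,"ty":0,"tz":0.005,"rx":0,"ry":0,"rz":0,"grip":0},{"tx":0,"ty":0,"tz":0.005,"rx":0,"ry":0,"rz":0,"grip":0}]' 40
python3 -m creep '[{"tx":0,"ty":0,"tz":0.004,"rx":0,"ry":0,"rz":0,"grip":0},{"tx":0,"ty":0,"tz":0.004,"rx":0,"ry":0,"rz":0,"grip":0},{"tx":0,"ty":0,"tz":0.004,"rx":0,"ry":0,"rz":0,"grip":0}]' 40
```

```text
time_s: 46.0
ee_pos: [0.4949, -0.1812, 0.1597]
orientation: [0.0, 0.766, 0.643, 0.0]
ft_force: [-4.4, 3.2, 15.9]
finger_gap: -0.0001
gripper_force: 8.1
time_s: 46.25
ee_pos: [0.495, -0.1812, 0.1594]
orientation: [-0.0, 0.766, 0.643, 0.001]
ft_force: [-9.4, 5.6, 31.1]
finger_gap: 0.0001
gripper_force: 15.3
```

```bash
python3 -m creep '[{"tx":0,"ty":0,"tz":0.003,"rx":0,"ry":0,"rz":0,"grip":0},{"tx":0,"ty":0,"tz":0.003,"rx":0,"ry":0,"rz":0,"grip":0},{"tx":0,"ty":0,"tz":-0.1,"rx":0,"ry":0,"rz":0,"grip":0},{"tx":0,"ty":0,"tz":-0.2,"rx":0,"ry":0,"rz":0,"grip":0},{"tx":0.12,"ty":0,"tz":-0.4,"rx":0,"ry":0,"rz":0,"grip":0},{"tx":0.12,"ty":0,"tz":-0.4,"rx":0,"ry":0,"rz":0,"grip":0},{"tx":0.12,"ty":0,"tz":-0.4,"rx":0,"ry":0,"rz":0,"grip":0},{"tx":0.12,"ty":0,"tz":-0.4,"rx":0,"ry":0,"rz":0,"grip":0},{"tx":0.12,"ty":0,"tz":-0.4,"rx":0,"ry":0,"rz":0,"grip":0}]' 40
python3 - <<'E'
from h import *
p,d,i=cam('wrist'); cv2.imwrite('pics/w19.png',cv2.cvtColor(p,cv2.COLOR_RGB2BGR))
P=cloud(d,i); Z=np.where(d>.05,P[...,2],np.nan)
tb=P[(abs(Z)<.01)]; A=np.c_[tb[:,:2],np.ones(len(tb))]; print('table',np.linalg.lstsq(A,tb[:,2],rcond=None)[0])
q=P[(Z>.085)&(Z<.14)&(P[...,1]<-.13)&(P[...,1]>-.4)]
for _ in range(4):
    A=np.c_[q[:,:2],np.ones(len(q))]; c,*_=np.linalg.lstsq(A,q[:,2],rcond=None); r=q[:,2]-A@c; q=q[abs(r)<2*r.std()]
print('plane',c,r.std(),len(q),'z near',c@[.5,-.17,1],'z far',c@[.5,-.36,1])
E
```

```text
time_s: 47.0
ee_pos: [0.5062, -0.1204, 0.3579]
orientation: [0.002, 0.765, 0.644, 0.002]
ft_force: [0.4, 0.4, -1.3]
finger_gap: 0.0001
gripper_force: 0.0
table [ 0.00031734 -0.00080207 -0.00017708]
plane [-0.00014031 -0.00347433  0.09489616] 0.0007393985735903919 17296 z near 0.09541664035105231 z far 0.09607676246797237
```

View pics/w19.png

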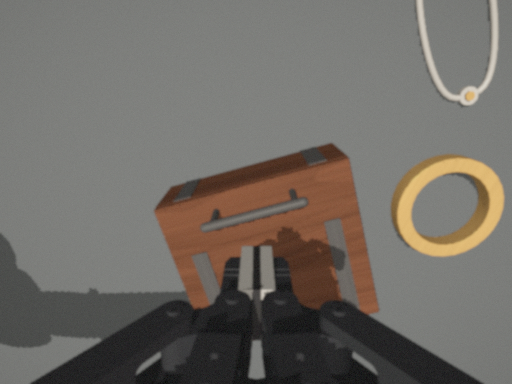

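The slope went from +0.0075 to about −0.003, so the lid is now fully shut. The wrist view shows it closed, bar at (255,213), with nothing touching it. I hand the job in.

Run:
```python
from h import *
print(robot.close_job()); st()
```

```text
the job is handed in; nothing more can be done
None
the job is handed in; nothing more can be done
```

Job handed in at about 47 s: all five broken discs are in the box with its lid pressed shut, discs 68, 58 and 48 are fully home on the spindle with the largest at the bottom, and the ring gauge, caliper, tally block and jug were not touched.

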